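# Gauge the angled brackets and sort out the one that fits

### The arm

A 6-joint arm with a two-finger parallel gripper is mounted at the origin on the work surface. World frame = base frame: x ahead of the robot, y to its left, z up, the work surface at z = 0. Lengths are in m, angles in degrees, forces in N, time in s.
With the tool pointing down it reaches from about 0.25 to 0.725 m from the base axis. Payload 9.7 kg.
Tool frame: the origin (TCP) lies at the very end of the fingers, on their centre line; the grasp point (between the pads) lies 19 mm behind it (bot.grip_point_offset is the z of the grasp point in the tool frame, in m); z points along the fingers, x is the direction in which the jaws open and shut, and the axes are right-handed (so a half turn about z gives the same grasp; the last joint's range is limited). The gripper opens to 85 mm and grips with 20 to 120 N. Pads are 22 mm wide; open, the fingers measure 114 mm over their backs; the gripper's body (76 mm by 85 mm) begins 54 mm behind the grasp point. The pads swing forward as they close: fully open they stand 13 mm farther back than shut.
Start: joints at [76.203, 4.979, 10.078, 95.1, 0, 90], TCP at [0.131, 0.534, 0.194] pointing down, gripper open.
Joint ranges: [-179.16, 179.16], [-48.56, 103.87], [-65.8, 70.77], [-126.05, 130.52], [-82.76, 87.17], [-180, 180]. Speed limits (degrees/s): [127.2, 127.2, 147.25, 180, 180, 180].

### API

Orientations are given as [roll, pitch, yaw] about the fixed x, y, z axes, in that order (R = Rz(yaw) Ry(pitch) Rx(roll)).
In Python, from workcell import get_obs, viewer, job_done, bot gives the robot as it stands.
- The arm moves only by the shell command python3 -m handwheel 'ROWS' [FORCE]. ROWS is JSON, a list of rows, each a list of 5 numbers: the closure, from 0 (fully open) to 1 (shut), then the shift along the world's x, y, z in m, then the turn about the world's z in degrees. A call has 1 to 5 rows; each row is the pose to reach, as a shift and turn from the pose measured when the call began; what a row does not reach only later rows make up. A row lasts 1/10 s, in which the tool goes at most 50 mm and 8.59 degrees, less where a joint would pass 70% of its speed; a pose out of reach is approached as far as the arm can. A call with a gripper value outside its range is refused whole. The fingers move at their own pace and stop on an object; FORCE is the grip in N (left out, the last holds). Time passes only in rows, so rows that repeat a pose let the fingers close. It gives the time, the measured TCP pose, the force and the opening at its end, in the units of the state.
- get_obs(): the state, without advancing time (a new reading comes with each control period).
- viewer.camera(name): name is "side" or "top" or "wrist"; returns a dict with "color" (420x560x3 uint8, blue, green, red), "K" (3x3 intrinsics, pixels), "origin" and "orientation" of the camera in the world. Camera axes: x right, y down, z forward; pixel columns grow to the right and rows downward; lengths in m; the calibration is good to about 2 mm. A picture is of the moment at which its call begins. There is no depth.
- job_done(): hands the job in, once; it reports no verdict.
The state is a dict: "time": time; "q": joint angles; "qd": joint speeds; "joint_efforts": joint torques, N m; "ee_pos": TCP position; "tcp_rot": TCP orientation; "wrist_force": force on the tool from outside, world axes, zero at the start; "torque": the same for the moment, N m; "opening": finger opening in m.
Only numpy, scipy, OpenCV 4.12 (cv2) and the standard library are available. Lean on these libraries where they do the work, as an engineer would, in place of code of your own. Each camera call takes 0.05 s, during which the arm holds its last target.

### The job

Try the plug gauge in the leaning bore of each of the three steel brackets on the board, in order from the robot's left to its right: guide it straight down the bore with a light push until it stops, without forcing it. Only one bracket takes the pin all the way to the collar: stand that one upright on the floor of the empty tray, leave the two tight ones standing where they are on the board, and put the gauge back in its wooden stand, pin down with its collar on the wood. Do not shift the other things on the bench.

Things in the scene. Friction and masses are not known exactly. Their poses are not given: they have to be found in the camera images.
- bracket_a: steel bracket, one of three alike, loose on the board, 0.5 to 0.9 kg: foot plate 110 (x) x 60 (y) x 10 mm and on it a bored block 50 x 46 (y) x 60 mm (60 along the bore) leaning 30 degrees to the bracket's -x. Block centre 48 mm over the underside, highest edge 86 mm; its flat upright sides, 46 mm apart along y, can be gripped from above. Origin: centre of the underside; z up
- bracket_b: bracket of the same look, size and axes as bracket_a; told apart only by the bore
- bracket_c: bracket of the same look, size and axes as bracket_a; told apart only by the bore
- bracket_a_mouth (a point): centre of the bore's mouth on the block's upper face; z along the bore, out of it (30 degrees from vertical, towards the bracket's -x), y as the bracket's y. All mouths are 26.5 mm wide with a 3 mm chamfer. One bracket (not told which) is 26.5 mm all through; the other two narrow to 21.5 mm, one 15 mm and the other 32 mm below the mouth
- bracket_b_mouth (a point): centre of the bore's mouth on the block's upper face; z along the bore, out of it (30 degrees from vertical, towards the bracket's -x), y as the bracket's y. All mouths are 26.5 mm wide with a 3 mm chamfer. One bracket (not told which) is 26.5 mm all through; the other two narrow to 21.5 mm, one 15 mm and the other 32 mm below the mouth
- bracket_c_mouth (a point): centre of the bore's mouth on the block's upper face; z along the bore, out of it (30 degrees from vertical, towards the bracket's -x), y as the bracket's y. All mouths are 26.5 mm wide with a 3 mm chamfer. One bracket (not told which) is 26.5 mm all through; the other two narrow to 21.5 mm, one 15 mm and the other 32 mm below the mouth
- gauge: plug gauge, 133 mm long, 0.3 kg: steel pin 24 mm in diameter and 55 mm long, tip chamfered (18 mm wide at the end, full at 4 mm); round collar 38 mm in diameter, 8 mm thick; square handle 24 x 24 mm, from 63 to 133 mm along z. Origin: centre of the pin's tip; z along the gauge to the handle; x, y square to the handle's flats. Starts upright in the stand, pin down, collar on the stand's top
- stand: fixed wooden block 90 x 90 x 70 mm with an upright through hole of 32 mm in its middle. Origin: centre of its underside, on the hole's axis; with the gauge home its tip is 15 mm above the table
- tray: fixed empty plywood tray 170 (x) x 130 (y) mm outside, 28 mm high, walls 6 mm, floor 6 mm thick. Origin: centre of its underside
- board: fixed board 150 (x) x 360 (y) x 20 mm on which the brackets stand in a row along its y, about 125 mm apart, the left one at +y, the right one at -y. Origin: centre of its underside
- spool: bystander: solder spool, 64 mm in diameter, 48 mm high. Origin: centre of the underside
- nut: bystander: steel hexagon nut, 28 mm wide, 11 mm high, on the board between two brackets. Origin: centre of the underside
- adapter: bystander: black power adapter 60 x 85 x 36 mm, near the robot. Origin: centre of the underside
- driver: bystander: screwdriver 200 mm long lying beside the board. Origin: about its middle
Mind the look-alikes: they are no part of the job. Of the things that look like the tray, the larger one is meant. What is shaped like the bracket_a but purple is not meant.

How it is judged:
By the outcome, as a careful person would: the job done as asked, in the order asked, and still so for the second after the job is handed in, with the robot touching nothing.
It also fails if it takes over 72 s, if anything falls off the work surface, if the arm or the gripper's body presses on something with over 40 N, if the wrist force passes 120 N, or if a joint passes its speed limit or range.

## Working session

There is one attempt and no reset: what is moved stays moved. The work goes in short steps, Python scripts to look and compute and a shell command to move; the robot and the scene stay as the last step left them, time stands still between calls to the robot, and variables do not carry over. Pictures are saved under pics/ and viewed, and the job is handed in when it is done.

```bash
ls -la; mkdir -p pics; python3 - <<'E'
from workcell import get_obs, viewer, job_done, bot
import cv2
o=get_obs(); print(o); print([a for a in dir(bot) if not a.startswith('_')], bot.grip_point_offset)
for n in ("side","top","wrist"):
    c=viewer.camera(n); cv2.imwrite(f"pics/{n}0.png",c["color"]); print(n,c["K"],c["origin"],c["orientation"])
E
```

```text
total 12
drwxr-xr-x  3 agent agent 4096 Dec  7 14:36 .
drwxr-xr-x 23 root  root  4096 Dec  7 14:36 ..
drwxr-xr-x  2 agent agent 4096 Dec  7 14:36 pics
{'time': 0.0, 'q': array([7.62006337e+01, 5.01220637e+00, 1.00344689e+01, 9.50987213e+01,
       1.20457483e-03, 8.99978220e+01]), 'qd': array([-0.08245964, -0.04880784, -0.07179412, -0.00452072,  0.10154391,
       -0.00188748]), 'joint_efforts': array([ 2.81024717e-03, -5.20389998e+01,  4.64803648e+01,  1.60668843e-02,
        1.78811970e-04, -7.78051970e-07]), 'ee_pos': array([0.13111633, 0.53386394, 0.19377261]), 'tcp_rot': array([-1.79998793e+02,  7.64586391e-02,  7.62028117e+01]), 'wrist_force': array([-0.44213286,  0.25936731, -0.77477658]), 'torque': array([ 0.05954101, -0.04041913,  0.08715593]), 'opening': 0.08544716526931127}
['PlanningError', 'grip_point_offset'] -0.0187
side [[407.52743659   0.         281.85424395]
 [  0.         407.52743659 201.66063642]
 [  0.           0.           1.        ]] [0.4232718  0.65816628 0.7744306 ] [-135.49240353    0.58088484 -176.64853514]
top [[491.40496041   0.         272.47603378]
 [  0.         491.40496041 211.15262347]
 [  0.           0.           1.        ]] [0.3807355  0.01384701 1.23585925] [-177.22656776   -0.58401716  -89.4088229 ]
wrist [[354.39734571   0.         279.38061465]
 [  0.         354.39734571 205.75280385]
 [  0.           0.           1.        ]] [0.06865054 0.54809372 0.37388126] [1.65079651e+02 7.46368974e-02 7.62057144e+01]
```

```bash
python3 -m handwheel --help 2>&1 | head -30
```

```text
invalid input: not JSON, or not a number
```

View pics/top0.png

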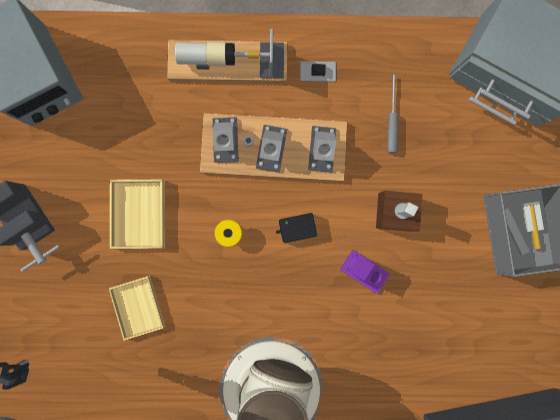

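View pics/side0.png

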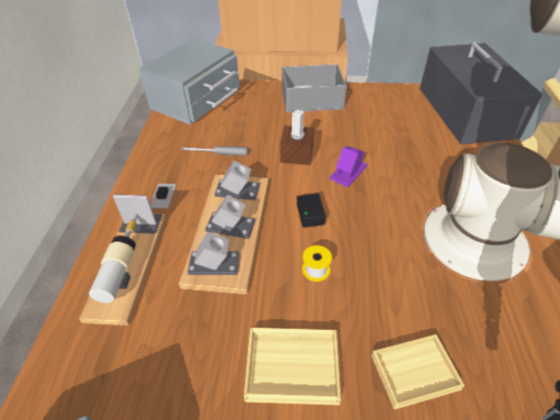

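View pics/wrist0.png

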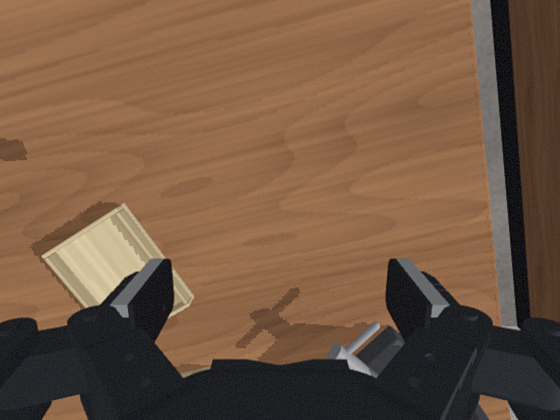

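```bash
cat > h.py <<'E'
import numpy as np, cv2, json
from scipy.spatial.transform import Rotation as Rn
from workcell import get_obs, viewer, bot
def cam(n,save=None):
    c=viewer.camera(n)
    if save: cv2.imwrite(f"pics/{save}.png",c["color"])
    c["R"]=Rn.from_euler("xyz",c["orientation"],degrees=True).as_matrix(); return c
def ray(c,u,v):
    return np.array(c["origin"]), c["R"]@np.linalg.inv(c["K"])@np.array([u,v,1.])
def onz(c,u,v,z):
    o,d=ray(c,u,v); return o+d*(z-o[2])/d[2]
def proj(c,P):
    p=c["K"]@(c["R"].T@(np.asarray(P,float)-c["origin"])); return p[:2]/p[2]
def tri(c1,p1,c2,p2):
    o1,d1=ray(c1,*p1);o2,d2=ray(c2,*p2);d1=d1/np.linalg.norm(d1);d2=d2/np.linalg.norm(d2)
    s=np.linalg.lstsq(np.array([d1,-d2]).T,o2-o1,rcond=None)[0]
    a=o1+s[0]*d1;b=o2+s[1]*d2; return (a+b)/2,np.linalg.norm(a-b)
def crop(img,x0,y0,x1,y1,k,name):
    cv2.imwrite(f"pics/{name}.png",cv2.resize(img[y0:y1,x0:x1],None,fx=k,fy=k,interpolation=cv2.INTER_CUBIC))
def st():
    o=get_obs(); print("t",round(o["time"],2),"p",np.round(o["ee_pos"],4),"rot",np.round(o["tcp_rot"],1),"F",np.round(o["wrist_force"],1),"T",np.round(o["torque"],2),"op",round(o["opening"],4),"q",np.round(o["q"],0)); return o
E
python3 - <<'E'
import cv2
from h import crop
t=cv2.imread("pics/top0.png"); s=cv2.imread("pics/side0.png")
crop(t,195,100,355,190,5,"t1"); crop(t,340,180,440,300,5,"t2"); crop(s,170,90,380,300,2.8,"s1")
E
```

```text
(no output)
```

View pics/t1.png

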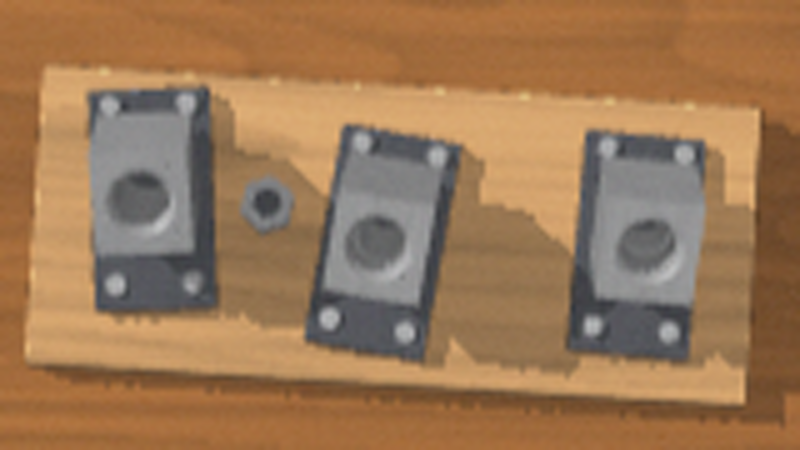

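View pics/t2.png

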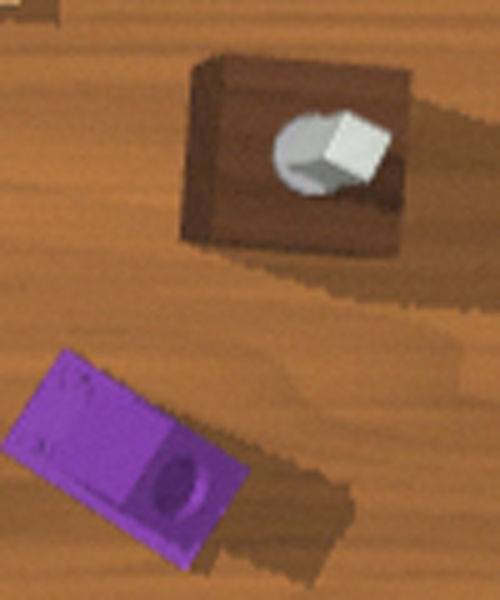

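View pics/s1.png

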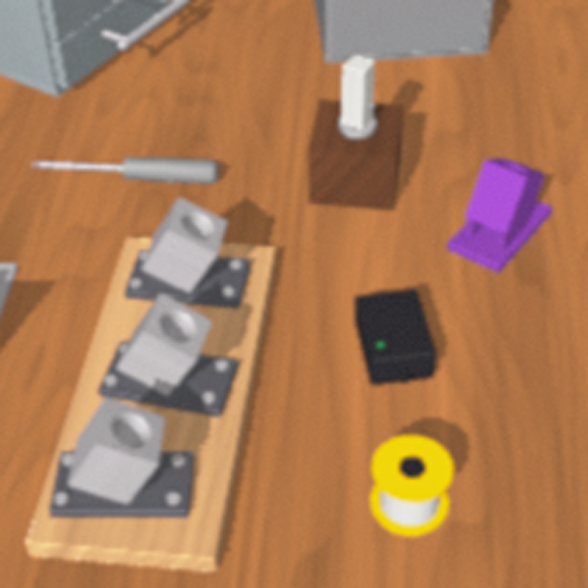

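```bash
cat > m1.py <<'E'
from h import *
c=cam("top"); s=cam("side")
f=lambda p,o,k:np.array(o)+(np.array(p)+.5)/k-.5
def quad(q,o,k,z,cc=c):
    P=np.array([onz(cc,*f(p,o,k),z) for p in q]); e=np.linalg.norm(np.roll(P,-1,0)-P,axis=1)
    return P,e
for n,q in dict(L=[(90,92),(208,88),(217,305),(97,310)],M=[(347,125),(462,148),(422,360),(306,340)],R=[(587,130),(703,142),(690,358),(568,348)]).items():
    P,e=quad(q,(195,100),5,.03); d=(P[0]+P[1]-P[2]-P[3])/2; print(n,P.mean(0).round(4),e.round(3),"yaw",np.degrees(np.arctan2(d[1],d[0])).round(1))
P,e=quad([(345,112),(392,140),(372,183),(322,158)],(340,180),5,.148)
print("handle",P.mean(0),e.round(3),[np.degrees(np.arctan2(*(P[(i+1)%4]-P[i])[1::-1])).round(1) for i in range(4)])
P,e=quad([(220,55),(411,70),(400,257),(208,240)],(340,180),5,.07); print("stand",P.mean(0),e)
# nut, board
P,e=quad([(47,67),(760,108),(743,402),(27,362)],(195,100),5,.02); print("board",P.mean(0),e, [np.degrees(np.arctan2(*(P[(i+1)%4]-P[i])[1::-1])).round(1) for i in range(4)])
# handle via side: top quad centre crop approx
q=f((359,62),(170,90),2.8); ht=np.array(proj(c,np.append(P.mean(0)[:2],.148)))
qt=f((358,148),(340,180),5); print("tri handle top",tri(c,qt,s,q))
for n,a,b in [("L",(138,198),(131,431)),("M",(376,243),(179,324)),("R",(646,245),(199,223))]:
    print("mouth",n,tri(c,f(a,(195,100),5),s,f(b,(170,90),2.8)))
E
python3 m1.py
```

```text
L [0.6158 0.1209 0.03  ] [0.058 0.108 0.059 0.109] yaw 2.9
M [0.595  0.0063 0.03  ] [0.058 0.107 0.058 0.109] yaw -10.1
R [ 0.5959 -0.1188  0.03  ] [0.058 0.108 0.06  0.109] yaw -3.9
handle [ 0.44112356 -0.304967    0.148     ] [0.024 0.021 0.025 0.023] [np.float64(-120.3), np.float64(154.9), np.float64(63.9), np.float64(-26.6)]
stand [ 0.44182148 -0.30489797  0.07      ] [0.09159397 0.08944342 0.09179556 0.08848706]
board [0.60124853 0.00109127 0.02      ] [0.35717326 0.14814201 0.35652395 0.14840067] [np.float64(-92.6), np.float64(176.9), np.float64(87.4), np.float64(-2.9)]
tri handle top (array([ 0.44155176, -0.30531729,  0.14722157]), np.float64(0.0005555507145429821))
mouth L (array([0.6024485 , 0.1221474 , 0.09340691]), np.float64(0.0023060139845729475))
mouth M (array([0.5816322 , 0.01048666, 0.09633814]), np.float64(0.0031293293152874096))
mouth R (array([ 0.58165115, -0.11566024,  0.09735954]), np.float64(0.003893944205617509))
```

```bash
python3 -m handwheel '[[0,0.013,-0.035,0.012,-3],[0,0.026,-0.07,0.024,-6],[0,0.039,-0.105,0.036,-9],[0,0.055,-0.15,0.046,-13],[0,0.074,-0.2,0.056,-13]]'; python3 -c "from h import *;st()"
```

```text
time: 0.75
ee_pos: [0.2036, 0.3366, 0.2496]
tcp_rot: [180.0, 0.0, 63.1]
wrist_force: [1.8, 0.6, 0.7]
opening: 0.0855
t 0.75 p [0.2036 0.3366 0.2496] rot [180.    0.   63.1] F [1.8 0.6 0.7] T [-0.01 -0.05 -0.03] op 0.0855 q [ 59. -14.  -2. 103.  -0.  86.]
```

```bash
python3 -m handwheel '[[0,0.015,-0.04,0,0],[0,0.03,-0.08,0,0],[0,0.045,-0.12,0,0],[0,0.06,-0.16,0,0],[0,0.075,-0.2,0,0]]'; python3 -m handwheel '[[0,0.016,-0.042,0,0],[0,0.032,-0.084,0,0],[0,0.048,-0.126,0,0],[0,0.064,-0.168,0,0],[0,0.08,-0.21,0,0]]';  python3 -c "from h import *;st()"
```

```text
time: 1.25
ee_pos: [0.2787, 0.135, 0.2498]
tcp_rot: [180.0, -0.0, 63.2]
wrist_force: [0.5, 0.6, -0.1]
opening: 0.0852
time: 1.75
ee_pos: [0.3588, -0.0771, 0.25]
tcp_rot: [179.9, -0.0, 63.1]
wrist_force: [0.4, 1.4, 0.1]
opening: 0.0855
t 1.75 p [ 0.3588 -0.0771  0.25  ] rot [179.9  -0.   63.1] F [0.4 1.4 0.1] T [ 0.07 -0.06  0.01] op 0.0855 q [-12. -18.  -4. 103.   0.  15.]
```

```bash
python3 -m handwheel '[[0,0.016,-0.045,0,0],[0,0.032,-0.09,0,0],[0,0.048,-0.135,0,0],[0,0.066,-0.185,0,0],[0,0.0824,-0.228,0,0]]';  python3 -c "
from h import *
st(); c=cam('wrist','w1'); 
print(proj(c,[.4415,-.305,.148]),proj(c,[.4415,-.305,.078]))"
```

```text
time: 2.25
ee_pos: [0.4414, -0.3074, 0.2499]
tcp_rot: [179.9, -0.0, 63.1]
wrist_force: [2.0, 1.3, 0.9]
opening: 0.0851
t 2.25 p [ 0.4414 -0.3074  0.2499] rot [179.9  -0.   63.1] F [2.  1.3 0.9] T [ 0.06 -0.05 -0.06] op 0.0851 q [-35.   5.  16. 101.   0.  -8.]
[283.28921459 190.88385743] [282.52141296 175.63550205]
```

View pics/w1.png

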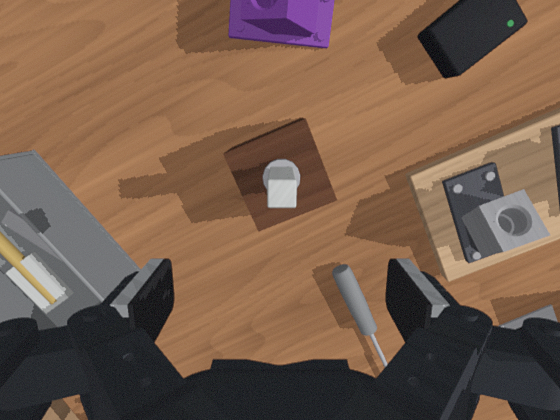

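```bash
python3 -c "
from h import *
im=cv2.imread('pics/w1.png'); c=cam('wrist')
m=((im.min(2)>190)).astype(np.uint8); m[:, :240]=0;m[:,320:]=0; m[:150]=0;m[230:]=0
cs=max(cv2.findContours(m,0,2)[0],key=cv2.contourArea); r=cv2.minAreaRect(cs); print(r)
b=cv2.boxPoints(r)
P=np.array([onz(c,*p,.148) for p in b]); print(P.mean(0),np.linalg.norm(np.roll(P,-1,0)-P,axis=1),[np.degrees(np.arctan2(*(P[(i+1)%4]-P[i])[1::-1])) for i in range(4)])
g=cv2.cvtColor(im,6); crop(im,230,110,340,240,5,'w1c')
"
```

```text
((282.5, 193.0), (26.0, 27.0), 90.0)
[ 0.44365056 -0.31125645  0.148     ] [0.02151217 0.02143666 0.02193085 0.02143716] [np.float64(63.00874639737874), np.float64(-26.31130087596083), np.float64(-116.98764940930512), np.float64(152.56964639202056)]
```

View pics/w1c.png

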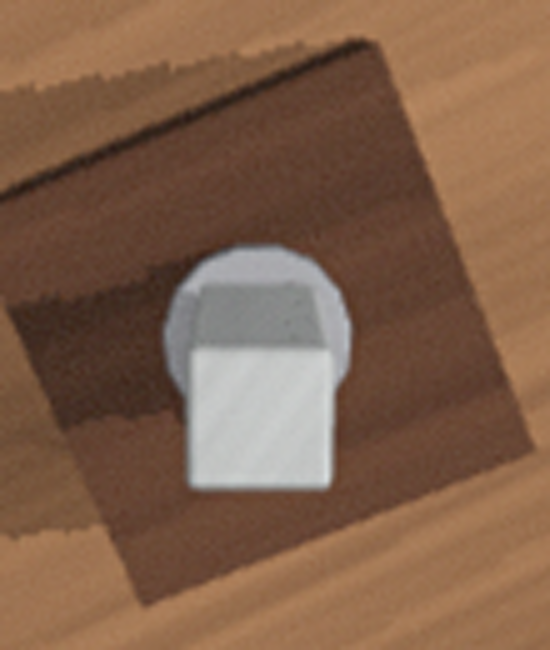

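```bash
cat > m2.py <<'E'
from h import *
st(); c=cam('wrist','w2'); im=c['color']
m=((im.min(2)>165)).astype(np.uint8); m[:, :240]=0;m[:,320:]=0; m[:150]=0;m[250:]=0
cs=max(cv2.findContours(m,0,2)[0],key=cv2.contourArea); r=cv2.minAreaRect(cs); print(r)
b=cv2.boxPoints(r)
P=np.array([onz(c,*p,.148) for p in b]); print(P.mean(0),np.linalg.norm(np.roll(P,-1,0)-P,axis=1),[np.degrees(np.arctan2(*(P[(i+1)%4]-P[i])[1::-1])) for i in range(4)])
print('expected from top', proj(c,[.4415,-.305,.148]),c["origin"])
E
python3 m2.py
```

```text
t 2.35 p [ 0.4421 -0.3095  0.2463] rot [-179.8   -0.    62.9] F [-0.  -0.4 -1.2] T [ 0.04  0.02 -0.04] op 0.0855 q [-35.   5.  16. 101.   0.  -8.]
((285.5, 183.0), (46.0, 31.0), 90.0)
[ 0.43638692 -0.30220119  0.148     ] [0.02436156 0.03739387 0.02519452 0.0373891 ] [np.float64(62.93584728506976), np.float64(-26.171651131823022), np.float64(-117.06660616879469), np.float64(152.55198009111845)]
expected from top [285.26149763 190.51578714] [ 0.38527103 -0.2816793   0.42647573]
```

```bash
sed -i 's/>165/>190/' m2.py; python3 m2.py;  python3 m2.py; python3 -m handwheel '[[0,0,0,0,0],[0,0,0,0,0]]'; python3 m2.py
```

```text
t 2.4 p [ 0.4414 -0.3072  0.2475] rot [-1.799e+02 -1.000e-01  6.300e+01] F [-0.5  0.1  0.7] T [-0.01  0.05  0.01] op 0.0851 q [-35.   5.  16. 101.   0.  -8.]
((282.0, 194.0), (26.0, 26.0), 90.0)
[ 0.4425486  -0.30655188  0.148     ] [0.02083696 0.02157246 0.02124081 0.02157029] [np.float64(62.96496383936866), np.float64(-26.38171268018571), np.float64(-117.03864485725717), np.float64(152.54562398295292)]
expected from top [283.12541827 192.14597479] [ 0.38439532 -0.27952405  0.42767656]
t 2.45 p [ 0.4411 -0.3058  0.2487] rot [-1.799e+02 -1.000e-01  6.300e+01] F [-0.3  1.2 -0.5] T [-0.    0.04  0.  ] op 0.0851 q [-35.   5.  16. 101.   0.  -8.]
((281.0, 195.0), (26.0, 26.0), 90.0)
[ 0.44300363 -0.30643742  0.148     ] [0.02094136 0.02170511 0.02134991 0.02170322] [np.float64(63.03193041597337), np.float64(-26.352470479955908), np.float64(-116.97169692248629), np.float64(152.56900530603855)]
expected from top [281.74176625 192.73519176] [ 0.38382911 -0.27807592  0.42879491]
time: 2.7
ee_pos: [0.4409, -0.304, 0.2506]
tcp_rot: [179.9, -0.0, 63.2]
wrist_force: [0.1, -0.5, -0.3]
opening: 0.0851
t 2.7 p [ 0.4409 -0.304   0.2506] rot [179.9  -0.   63.2] F [ 0.1 -0.5 -0.3] T [-0.06  0.02 -0.01] op 0.0851 q [-35.   5.  16. 101.   0.  -8.]
((279.0, 195.0), (26.0, 26.0), 90.0)
[ 0.4427455 -0.3064166  0.148    ] [0.02108197 0.02186832 0.02149824 0.02186755] [np.float64(63.16438122498084), np.float64(-26.300481981402793), np.float64(-116.8378661380837), np.float64(152.608836383171)]
expected from top [279.85823898 193.04221667] [ 0.38312479 -0.27607239  0.43051646]
```

```bash
python3 -m handwheel '[[0,0.001,-0.002,-0.035,0],[0,0.001,-0.002,-0.075,0],[0,0.001,-0.002,-0.11,0],[0,0.001,-0.002,-0.135,0],[0.3,0.001,-0.002,-0.149,0]]' 25;python3 -m handwheel '[[0.9,0,0,0,0],[0.9,0,0,0,0],[0.9,0,0,0,0],[0.9,0,0,0,0],[0.9,0,0,0,0]]' 25;  python3 -c "from h import *;st()"
```

```text
time: 3.25
ee_pos: [0.4412, -0.305, 0.0999]
tcp_rot: [180.0, -0.1, 63.2]
wrist_force: [-1.2, 0.3, 0.7]
opening: 0.0734
time: 3.75
ee_pos: [0.4419, -0.3055, 0.1017]
tcp_rot: [179.8, -0.0, 63.2]
wrist_force: [-1.4, 0.1, 5.3]
opening: 0.0232
t 3.75 p [ 0.4419 -0.3055  0.1017] rot [179.8  -0.   63.2] F [-1.4  0.1  5.3] T [ 0.09  0.15 -0.03] op 0.0232 q [-35.   2.  -3.  85.   0.  -8.]
```

```bash
python3 -m handwheel '[[0.9,0,0,0.01,0],[0.9,0,0,0.025,0],[0.9,0,0,0.036,0],[0.9,0,0,0.041,0],[0.9,0,0,0.041,0]]' 25;  python3 -c "
from h import *
st();c=cam('wrist','w3');cam('side','s3');s=cv2.imread('pics/s3.png');crop(s,230,60,390,180,4,'s3c')"
```

```text
time: 4.25
ee_pos: [0.4423, -0.3058, 0.1438]
tcp_rot: [179.7, -0.0, 63.2]
wrist_force: [0.2, -0.6, -3.5]
opening: 0.0232
t 4.25 p [ 0.4423 -0.3058  0.1438] rot [179.7  -0.   63.2] F [ 0.2 -0.6 -3.5] T [0.05 0.03 0.03] op 0.0232 q [-35.   2.   2.  89.   0.  -8.]
```

View pics/s3c.png

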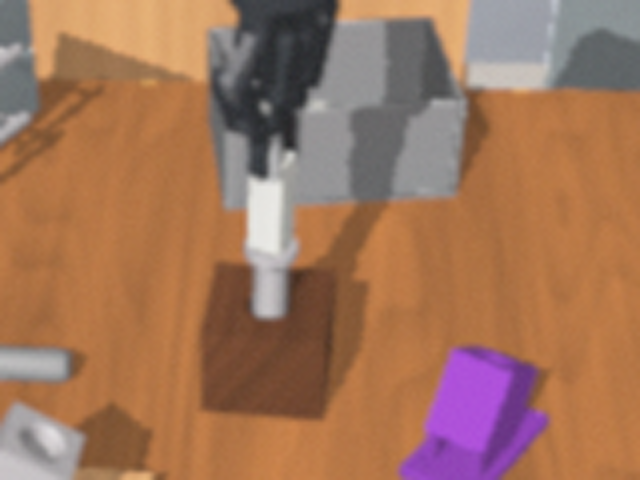

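View pics/w3.png

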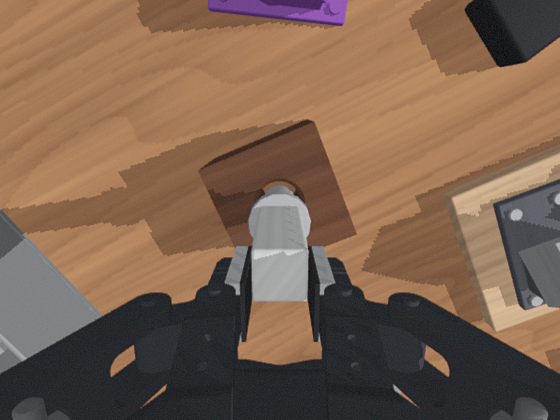

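```bash
python3 -m handwheel '[[0.9,-0.006,0.003,0,0],[0.9,-0.012,0.006,0.0005,0],[0.9,-0.018,0.009,0.0007,0],[0.9,-0.025,0.0127,0,0],[0.9,-0.032,0.0163,-0.0015,0]]' 20;  python3 -c "
from h import *
st();c=cam('wrist','w4')"
```

```text
time: 4.85
ee_pos: [0.4093, -0.289, 0.1412]
tcp_rot: [179.8, -0.0, 63.2]
wrist_force: [1.6, -1.3, -0.7]
opening: 0.0233
t 4.85 p [ 0.4093 -0.289   0.1412] rot [179.8  -0.   63.2] F [ 1.6 -1.3 -0.7] T [-0.39 -0.6   0.03] op 0.0233 q [-35.  -3.  -4.  89.   0.  -8.]
```

View pics/w4.png

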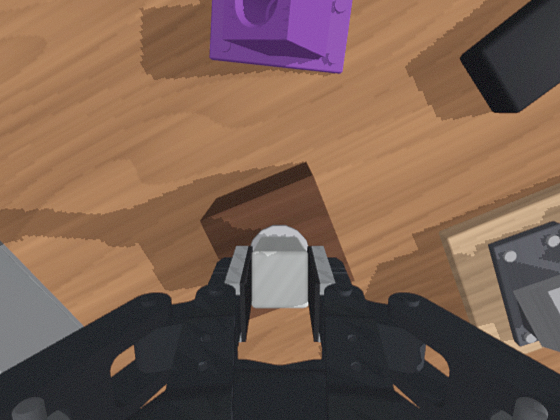

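```bash
python3 -m handwheel '[[0.9,-0.006,0.003,-0.001,0],[0.9,-0.012,0.006,-0.003,0],[0.9,-0.0165,0.0083,-0.0055,0],[0.9,-0.0165,0.0083,-0.0055,0]]' 20;  python3 -c "
from h import *
st();c=cam('wrist','w5');cam('side','s5');s=cv2.imread('pics/s5.png');crop(s,230,60,390,180,4,'s5c')"
```

```text
time: 5.3
ee_pos: [0.3914, -0.2799, 0.1355]
tcp_rot: [179.8, -0.0, 63.2]
wrist_force: [2.0, -0.2, -1.6]
opening: 0.0232
t 5.3 p [ 0.3914 -0.2799  0.1355] rot [179.8  -0.   63.2] F [ 2.  -0.2 -1.6] T [-0.2  -0.42 -0.02] op 0.0232 q [-36.  -5.  -7.  88.   0.  -9.]
```

View pics/w5.png

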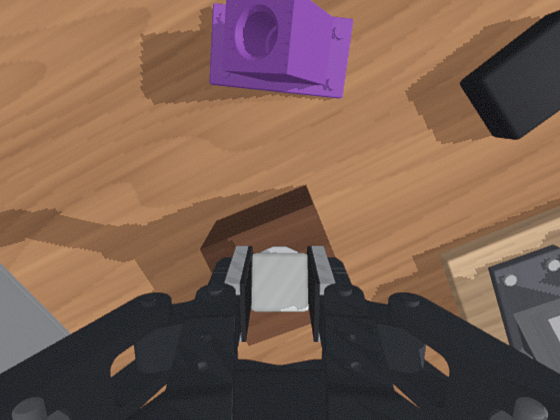

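View pics/s5c.png

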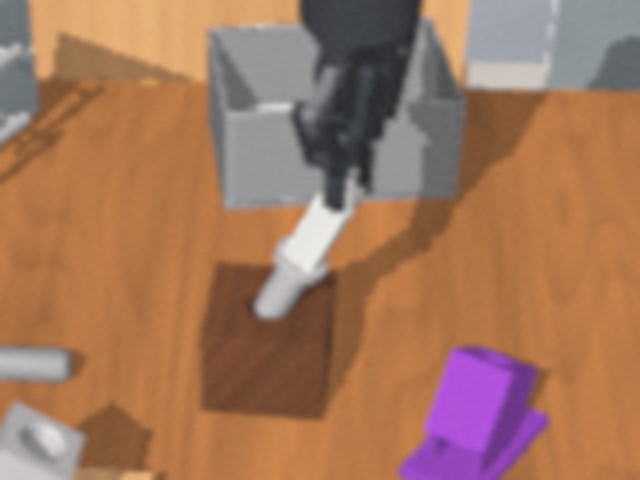

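```bash
python3 -m handwheel '[[0.9,0,0,0,0],[0.9,-0.006,0.003,0.011,0],[0.9,-0.012,0.006,0.025,0],[0.9,-0.012,0.006,0.06,0],[0.9,-0.012,0.006,0.1,0]]' 40;  python3 -m handwheel '[[0.9,0.008,0.025,0.005,6],[0.9,0.016,0.05,0.005,12],[0.9,0.028,0.085,0.005,18],[0.9,0.042,0.125,0.005,24],[0.9,0.056,0.165,0.005,29.5]]'; python3 -c "
from h import *
st();c=cam('wrist','w6')"
```

```text
time: 5.9
ee_pos: [0.3784, -0.2733, 0.2371]
tcp_rot: [180.0, -0.0, 63.2]
wrist_force: [1.1, -0.0, -2.5]
opening: 0.0225
time: 6.4
ee_pos: [0.4338, -0.1069, 0.2434]
tcp_rot: [179.9, -0.0, 92.9]
wrist_force: [1.4, -0.6, -2.6]
opening: 0.0226
t 6.4 p [ 0.4338 -0.1069  0.2434] rot [179.9  -0.   92.9] F [ 1.4 -0.6 -2.6] T [-0.07 -0.02  0.04] op 0.0226 q [-14.  -8.   3. 101.   0. -17.]
```

View pics/w6.png

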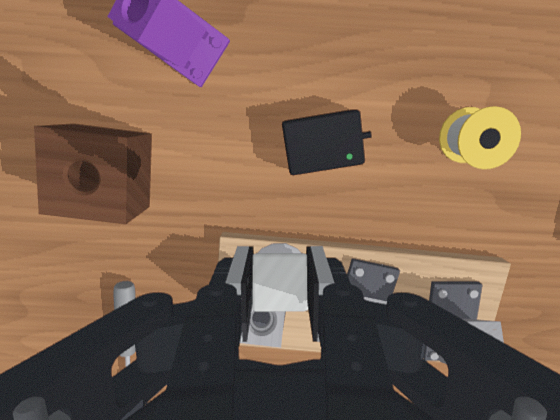

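```bash
python3 -m handwheel '[[0.9,0.035,0.02,0.005,0],[0.9,0.07,0.04,0.01,0],[0.9,0.11,0.06,0.01,0],[0.9,0.15,0.085,0.01,0],[0.9,0.185,0.105,0.01,0]]';  python3 -m handwheel '[[0.9,0.005,0,0,0],[0.9,0.005,0,0,0]]'; python3 -c "
from h import *
st();c=cam('wrist','w7');import pickle;pickle.dump(c,open('w7.pkl','wb'));cam('side','s7');s=cv2.imread('pics/s7.png');crop(s,130,60,330,210,4,'s7c')"
```

```text
time: 6.95
ee_pos: [0.6211, 0.0044, 0.2541]
tcp_rot: [179.9, -0.2, 93.4]
wrist_force: [0.4, -1.2, -3.1]
opening: 0.0222
time: 7.15
ee_pos: [0.6262, 0.0048, 0.2536]
tcp_rot: [-180.0, -0.2, 93.5]
wrist_force: [0.3, 0.8, -3.6]
opening: 0.0225
t 7.15 p [0.6262 0.0048 0.2536] rot [-180.    -0.2   93.5] F [ 0.3  0.8 -3.6] T [-0.02  0.03 -0.06] op 0.0225 q [  0.  18.  32. 104.   0.  -3.]
```

View pics/w7.png

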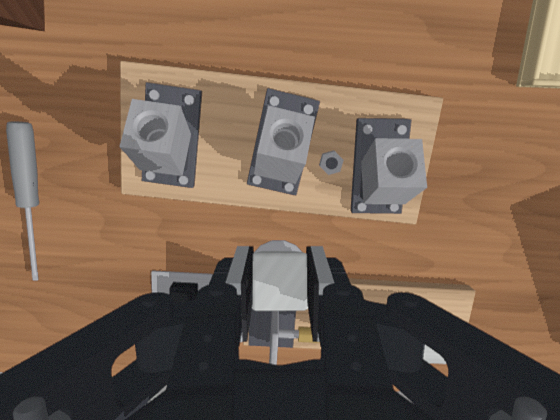

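View pics/s7c.png

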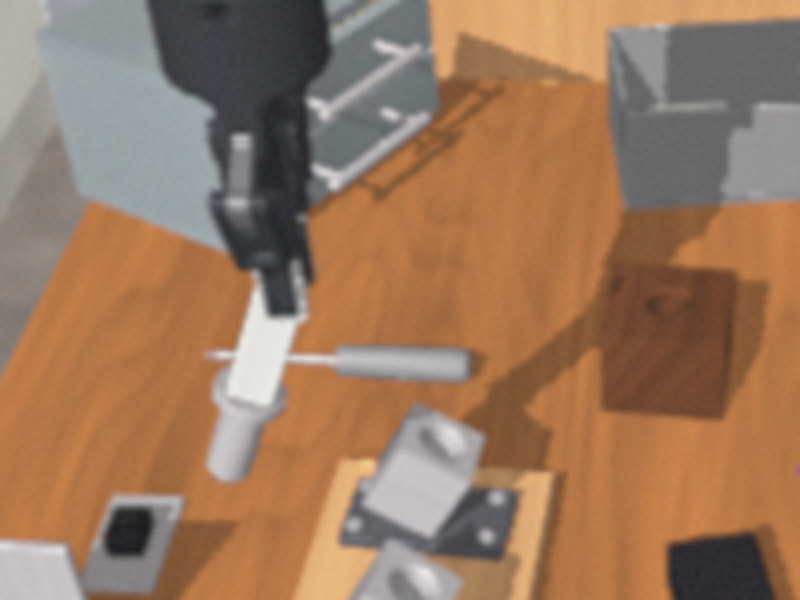

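```bash
python3 - <<'E'
from h import *
import pickle
w=pickle.load(open('w7.pkl','rb')); im=w['color']
crop(im,115,55,445,225,2.4,'w7c')
s=cam('side'); o=get_obs(); p=o['ee_pos'];yaw=np.radians(o['tcp_rot'][2]); n=np.array([np.cos(yaw),np.sin(yaw),0]); G=p+[0,0,.0187]
f=lambda p,o,k:np.array(o)+(np.array(p)+.5)/k-.5
def onplane(c,u,v):
    a,d=ray(c,u,v); return a+d*((G-a)@n)/(d@n)
pts=[onplane(s,*f(q,(130,60),4)) for q in [(227,472),(237,432),(252,378),(270,320)]]
bx=np.array([n[1],-n[0],0])
for q in pts: print(q.round(4), (q-G)@bx, q[2]-G[2])
a=pts[-1]-pts[0]; print("tilt",np.degrees(np.arctan2(-(a@bx),a[2])))
a=G-pts[0]; print("tilt tip-G",np.degrees(np.arctan2(-(a@bx),a[2])),np.linalg.norm(a))
E
```

```text
[0.6776 0.0068 0.1752] 0.05254731117110058 -0.09872622711034668
[0.6671 0.0062 0.204 ] 0.042067237649690684 -0.06995807180948649
[0.653  0.0053 0.2408] 0.027880483772605144 -0.033165203454478986
[0.6377 0.0044 0.2779] 0.012612902122384171 0.003952125876168444
tilt 21.252414475964798
tilt tip-G 28.02426564727366 0.11183956290488721
```

View pics/w7c.png

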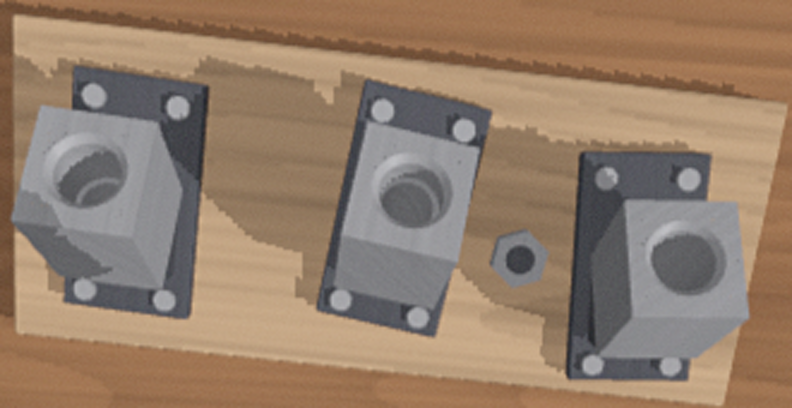

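```bash
python3 - <<'E'
from h import *
for n in ('w3','w5','w7'):
    im=cv2.imread(f'pics/{n}.png'); crop(im,225,215,335,325,5,n+'h')
a=np.hstack([cv2.imread(f'pics/{n}h.png')[:, :] for n in ('w3','w7')]); cv2.imwrite('pics/hh.png',cv2.resize(a,(800,400)))
s=cv2.imread('pics/s7.png'); crop(s,160,110,230,190,7,'s7d')
E
```

```text
(no output)
```

View pics/hh.png

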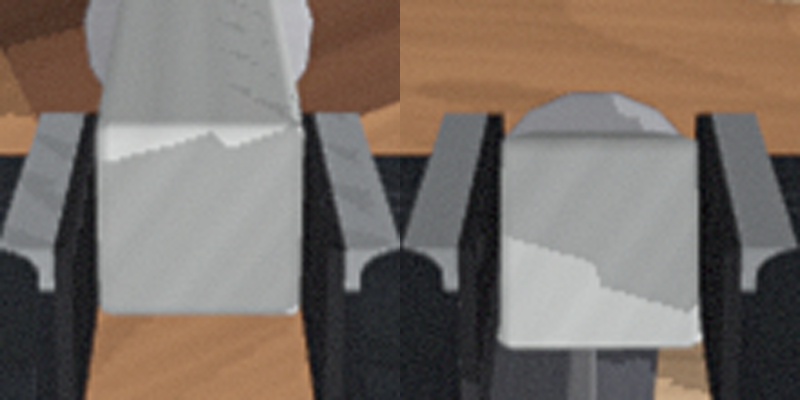

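View pics/s7d.png

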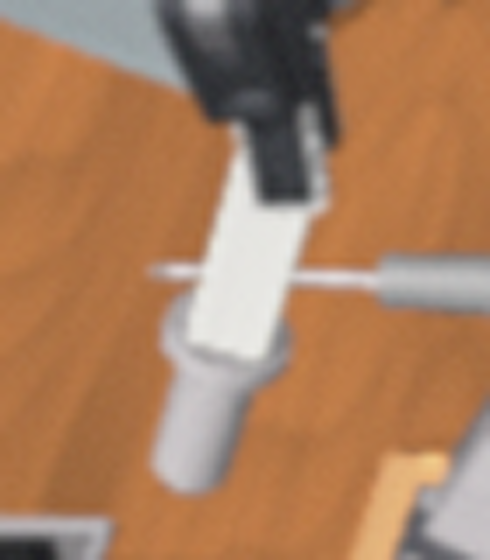

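```bash
python3 - <<'E'
from h import *
s=cam('side'); o=st(); p=o['ee_pos'];yaw=np.radians(o['tcp_rot'][2]); n=np.array([np.cos(yaw),np.sin(yaw),0]); G=p+[0,0,.0187]
bx=np.array([n[1],-n[0],0])
f=lambda p:np.array((160,110))+(np.array(p)+.5)/7-.5
def onplane(c,u,v,off):
    a,d=ray(c,u,v); return a+d*((G-a)@n+off)/(d@n)
def rep(q,off):
    P=onplane(s,*f(q),off)-G; return np.array([P@bx,P[2]])*1000
for name,q1,q2 in [('L',(188,345),(235,160)),('R',(265,358),(305,215))]:
    a,b=rep(q1,.0115),rep(q2,.0115); d=b-a; print(name,a.round(1),b.round(1),np.degrees(np.arctan2(-d[0],d[1])))
a=rep((188,345),.0115);b=rep((265,358),.0115);d=b-a;print('bottom edge',np.linalg.norm(d),np.degrees(np.arctan2(d[1],d[0])))
print('tip',rep((188,478),0),'pinside', rep((152,470),0),rep((225,480),0))
# wrist
c=cam('wrist'); K=c['K']
for nm,cor in [('w7',[(500,138),(697,138),(697,347),(500,347)])]:
    Pim=np.array([[225+(x-400)/800*220,215+y/800*220] for x,y in cor],np.float32)
    ob=np.array([[-12,12,0],[12,12,0],[12,-12,0],[-12,-12,0]],np.float32)
    for ok,r,t,e in [(1,*x) for x in zip(*cv2.solvePnPGeneric(ob,Pim,K,None,flags=cv2.SOLVEPNP_IPPE_SQUARE)[1:4])]:
        R=cv2.Rodrigues(r)[0]; W=c['R']@R; P=c['R']@t[:,0]/1000+c['origin']
        zz=W[:,2]; print('top centre rel G',(P-G)@bx*1000,(P-G)@n*1000,(P-G)[2]*1000,'axis',zz.round(3),np.degrees(np.arctan2(-zz@bx,zz[2])),e)
E
```

```text
t 7.35 p [0.6251 0.0036 0.2554] rot [179.8  -0.2  93.4] F [-0.4 -0.4 -3.4] T [-0.06  0.08 -0.02] op 0.0224 q [  0.  18.  32. 104.   0.  -3.]
L [ 39.5 -36.5] [14.6 29.7] 20.588142912275735
R [ 17.5 -41.7] [-2.1 10.6] 20.57611470489677
bottom edge 22.559624413204563 -166.67286940525096
tip [ 52.58077229 -99.63866715] pinside [ 63.25394673 -96.15270658] [  41.10781637 -100.60596609]
top centre rel G 5.509545993174113 -1.4080184427314493 23.39538180116657 axis [-0.455  0.236  0.859] 27.126214944566943 [0.52560884]
top centre rel G 5.508742615830134 -1.8851028796956257 23.39342388887944 axis [-0.424 -0.295  0.856] 27.23285088979077 [0.5277926]
```

```bash
python3 - <<'E'
from h import *
c=cam('top','top2'); im=c['color']
crop(im,95,165,180,265,6,'tr')
w=__import__('pickle').load(open('w7.pkl','rb'))
f=lambda p:np.array((115,55))+(np.array(p)+.5)/2.4-.5
# mouth ellipse outer in w7c, plane z .094 approx (tilted face)
for n,q in [('R',(86,169)),('M',(413,190)),('L',(686,256))]: print(n,onz(w,*f(q),.094).round(4))
for n,q in [('R',[(74,66),(208,86),(189,317),(65,300)]),('M',[(366,80),(491,110),(434,335),(318,308)]),('L',[(582,152),(711,154),(688,379),(568,377)])]:
    P=np.array([onz(w,*f(x),.03) for x in q]); d=P[3]+P[2]-P[0]-P[1]; e=P[0]-P[1]+P[3]-P[2]
    print(n,P.mean(0).round(4),np.linalg.norm(np.roll(P,-1,0)-P,axis=1).round(3),np.degrees(np.arctan2(d[1],d[0])),np.degrees(np.arctan2(e[1],e[0]))-90)
E
```

```text
R [ 0.5816 -0.1194  0.094 ]
M [0.5819 0.0081 0.094 ]
L [0.6011 0.119  0.094 ]
R [ 0.5964 -0.1198  0.03  ] [0.06  0.108 0.06  0.108] -4.486084275619671 -184.6230845174531
M [0.5961 0.0053 0.03  ] [0.058 0.108 0.058 0.107] -9.60911771712227 -189.6587711996241
L [0.6162 0.1192 0.03  ] [0.06  0.108 0.059 0.108] 2.994876856354329 -177.46449469638503
```

View pics/tr.png

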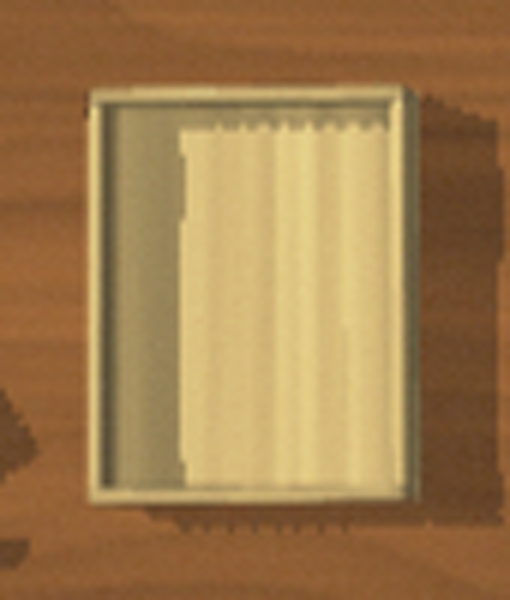

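```bash
python3 - <<'E'
from h import *
c=cam('top')
f=lambda p:np.array((95,165))+(np.array(p)+.5)/6-.5
P=np.array([onz(c,*f(x),.028) for x in [(90,90),(410,89),(412,500),(90,502)]]); print(P.round(4),P.mean(0).round(4),np.linalg.norm(np.roll(P,-1,0)-P,axis=1).round(3))
E
```

```text
[[0.5128 0.4037 0.028 ]
 [0.5147 0.2728 0.028 ]
 [0.3464 0.2684 0.028 ]
 [0.3443 0.3993 0.028 ]] [0.4296 0.3361 0.028 ] [0.131 0.168 0.131 0.169]
```

```bash
python3 -m handwheel '[[0.9,-0.02,0.023,0,0],[0.9,-0.048,0.055,0,0],[0.9,-0.078,0.088,0,0],[0.9,-0.108,0.122,0,0],[0.9,-0.138,0.155,0,0]]' 40; python3 -m handwheel '[[0.9,-0.03,0.034,-0.01,0],[0.9,-0.06,0.068,-0.025,0],[0.9,-0.09,0.102,-0.045,0],[0.9,-0.12,0.135,-0.065,0],[0.9,-0.142,0.162,-0.08,0]]'; python3 -c "from h import *;st()"
```

```text
time: 8.0
ee_pos: [0.4857, 0.1594, 0.2556]
tcp_rot: [179.8, -0.2, 93.3]
wrist_force: [-0.0, 1.7, -2.7]
opening: 0.0226
time: 8.5
ee_pos: [0.3415, 0.3221, 0.175]
tcp_rot: [179.8, -0.3, 93.4]
wrist_force: [0.0, 0.3, -2.9]
opening: 0.0227
t 8.5 p [0.3415 0.3221 0.175 ] rot [179.8  -0.3  93.4] F [ 0.   0.3 -2.9] T [-0.03  0.09  0.03] op 0.0227 q [43. -7. -4. 93.  0. 40.]
```

```bash
python3 -m handwheel '[[0.9,-0.005,0.006,-0.02,0],[0.9,-0.009,0.012,-0.045,0],[0.9,-0.009,0.012,-0.066,0],[0.9,-0.009,0.012,-0.078,0],[0.9,-0.009,0.012,-0.08,0]]' 30; python3 -c "
from h import *
st();cam('side','s8');s=cv2.imread('pics/s8.png');crop(s,230,240,390,400,4,'s8c')"
```

```text
time: 9.0
ee_pos: [0.332, 0.3333, 0.0941]
tcp_rot: [179.8, -0.2, 93.3]
wrist_force: [-0.5, -0.6, -2.0]
opening: 0.0224
t 9.0 p [0.332  0.3333 0.0941] rot [179.8  -0.2  93.3] F [-0.5 -0.6 -2. ] T [-0.01  0.05 -0.02] op 0.0224 q [ 45.  -7. -13.  84.   0.  42.]
```

View pics/s8c.png

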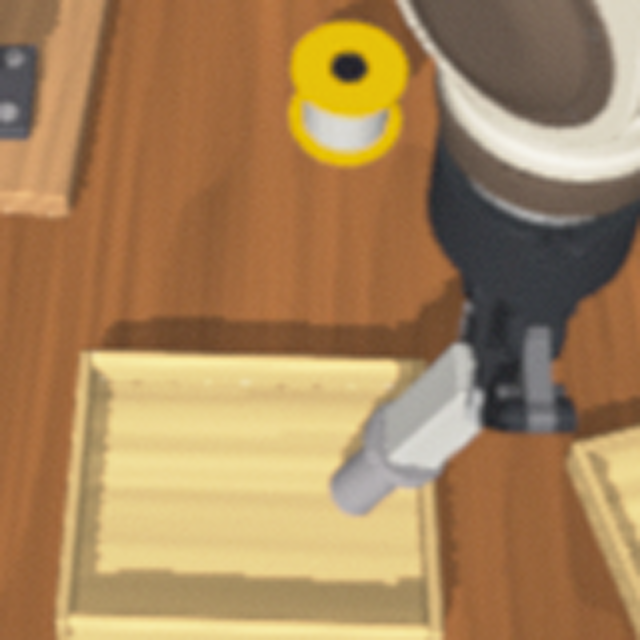

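```bash
cat > tilt.py <<'E'
from h import *
def tilt(o,s,f,edges,tip,off=.0115):
    p=o['ee_pos'];yaw=np.radians(o['tcp_rot'][2]); n=np.array([np.cos(yaw),np.sin(yaw),0]); G=p+[0,0,.0187]
    bx=np.array([n[1],-n[0],0])
    def rep(q,off):
        a,d=ray(s,*f(q)); P=a+d*((G-a)@n+off)/(d@n)-G; return np.array([P@bx,P[2]])*1000
    for q1,q2 in edges:
        a,b=rep(q1,off),rep(q2,off); d=b-a; print(a.round(1),b.round(1),"tilt",np.degrees(np.arctan2(-d[0],d[1])).round(1))
    print('tip',rep(tip,0).round(1))
E
python3 - <<'E'
from tilt import *
im=cv2.imread('pics/s8.png'); crop(im,300,315,365,370,10,'s8d')
E
```

```text
(no output)
```

View pics/s8d.png

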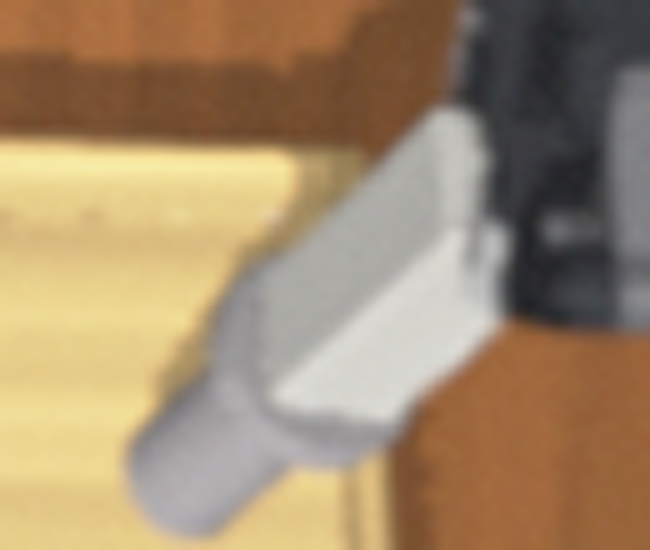

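```bash
python3 - <<'E'
from tilt import *
s=cam('side');o=get_obs()
tilt(o,s,lambda p:np.array((300,315))+(np.array(p)+.5)/10-.5,[((270,395),(450,235)),((400,420),(510,325))],(185,480))
E
```

```text
[ 38.8 -29.9] [13.6 29.9] tilt 22.9
[ 15.3 -40.2] [ 0.2 -3.1] tilt 22.2
tip [ 49.5 -92.1]
```

```bash
python3 -m handwheel '[[0.9,-0.007,0,0,0],[0.9,-0.014,0,0,0],[0.9,-0.02,0,-0.002,0],[0.9,-0.025,0,-0.004,0],[0.9,-0.03,0,-0.006,0]]' 20; python3 -c "
from h import *
st();s=cam('side','s9')['color'];crop(s,300,310,365,365,10,'s9d');st()"
```

```text
time: 9.6
ee_pos: [0.303, 0.3342, 0.0902]
tcp_rot: [179.6, -0.3, 93.3]
wrist_force: [2.5, -0.8, -0.1]
opening: 0.0226
t 9.6 p [0.303  0.3342 0.0902] rot [179.6  -0.3  93.3] F [ 2.5 -0.8 -0.1] T [-0.22 -0.87 -0.05] op 0.0226 q [ 48. -10. -16.  84.  -0.  45.]
t 9.65 p [0.3023 0.334  0.0898] rot [179.7  -0.3  93.3] F [3.2 0.5 0.9] T [ 0.07 -0.89 -0.01] op 0.0227 q [ 48. -10. -16.  84.  -0.  45.]
```

View pics/s9d.png

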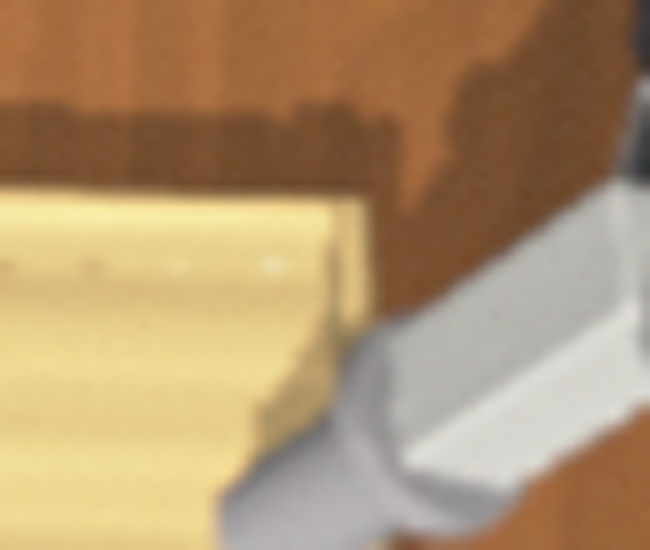

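```bash
python3 - <<'E'
from tilt import *
s=cam('side');o=get_obs();im=s['color']
tilt(o,s,lambda p:np.array((300,310))+(np.array(p)+.5)/10-.5,[((405,465),(630,305)),((515,495),(640,405))],(285,560))
crop(im,310,310,400,380,8,'s9e')
E
```

```text
[ 45.4 -27.9] [14.3 32.3] tilt 27.3
[ 25.  -40.4] [ 7.7 -4.7] tilt 25.8
tip [ 60.6 -95.2]
```

View pics/s9e.png

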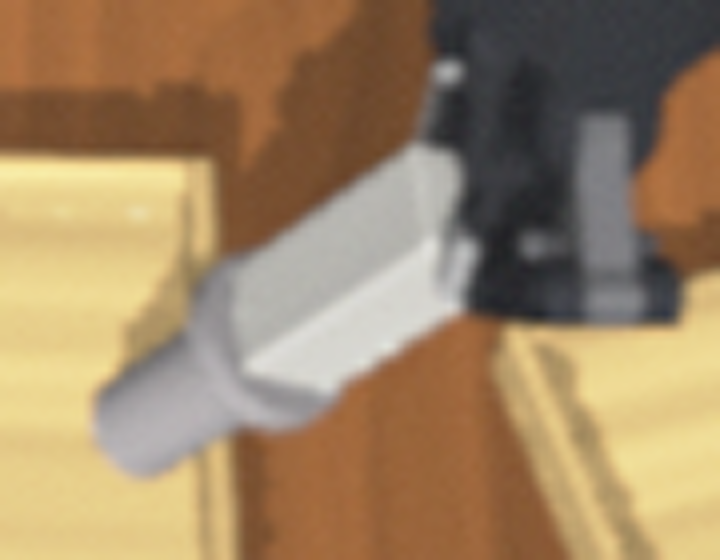

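```bash
python3 -m handwheel '[[0.9,-0.005,0,-0.002,0],[0.9,-0.01,0,-0.005,0],[0.9,-0.01,0,-0.005,0]]' 20; python3 -c "
from h import *
st();s=cam('side','s10')['color'];crop(s,310,310,400,380,8,'s10e');st()"
```

```text
time: 10.0
ee_pos: [0.2919, 0.334, 0.0845]
tcp_rot: [179.7, -0.3, 93.4]
wrist_force: [2.2, -0.0, -0.6]
opening: 0.0223
t 10.0 p [0.2919 0.334  0.0845] rot [179.7  -0.3  93.4] F [ 2.2 -0.  -0.6] T [ 0.05 -0.89  0.01] op 0.0223 q [ 49. -11. -17.  83.   0.  45.]
t 10.05 p [0.2922 0.3341 0.0846] rot [179.7  -0.3  93.4] F [ 2.8  0.1 -0.3] T [ 0.02 -0.83 -0.  ] op 0.0224 q [ 49. -11. -17.  83.  -0.  45.]
```

View pics/s10e.png

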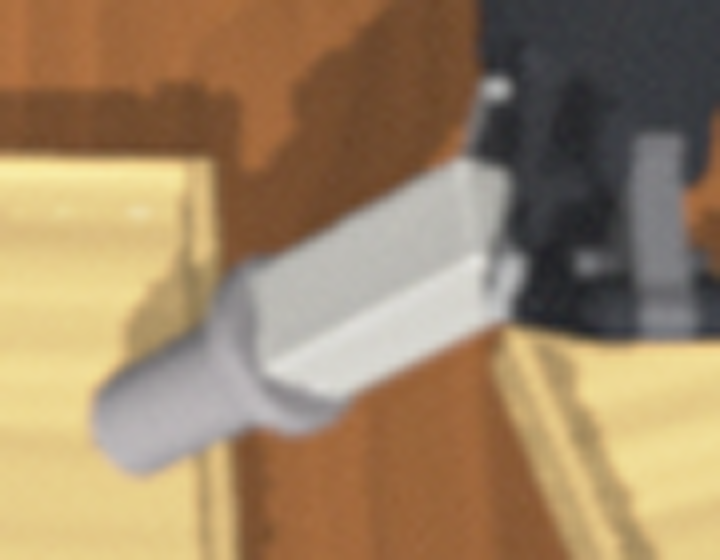

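```bash
python3 - <<'E'
from tilt import *
s=cam('side');o=get_obs()
f=lambda p:np.array((310,310))+(np.array(p)+.5)/8-.5
tilt(o,s,f,[((270,373),(480,255)),((338,397),(500,318))],(120,430))
E
```

```text
[ 50. -22.] [12.5 33.6] tilt 34.0
[ 33.9 -34.4] [4.1 4.4] tilt 37.5
tip [ 78.  -78.6]
```

```bash
python3 -m handwheel '[[0.9,0,0,0,0],[0.9,0,0,0.02,0],[0.9,0,0,0.05,0],[0.9,0.015,-0.015,0.09,0],[0.9,0.04,-0.04,0.115,0]]' 30; python3 -m handwheel '[[0.9,0.03,-0.03,0.005,0],[0.9,0.062,-0.062,0.005,0],[0.9,0.095,-0.095,0.005,0],[0.9,0.13,-0.132,0,0],[0.9,0.16,-0.162,-0.005,0]]'; python3 -m handwheel '[[0.9,0.015,-0.015,-0.005,0],[0.9,0.018,-0.018,-0.005,0]]'; python3 -c "
from h import *
st();s=cam('side','s11')['color'];crop(s,170,150,290,260,6,'s11e');st()"
```

```text
time: 10.6
ee_pos: [0.3317, 0.2946, 0.2017]
tcp_rot: [179.7, -0.4, 93.5]
wrist_force: [1.2, 1.3, -2.6]
opening: 0.0223
time: 11.1
ee_pos: [0.4924, 0.1307, 0.1961]
tcp_rot: [179.8, -0.4, 93.5]
wrist_force: [1.3, 0.8, -3.5]
opening: 0.0225
time: 11.3
ee_pos: [0.5108, 0.1107, 0.1889]
tcp_rot: [-179.9, -0.4, 93.3]
wrist_force: [-1.7, 0.1, -1.9]
opening: 0.0227
t 11.3 p [0.5108 0.1107 0.1889] rot [-179.9   -0.4   93.3] F [-1.7  0.1 -1.9] T [-0.06  0.2   0.02] op 0.0227 q [12.  1.  5. 94.  0.  9.]
t 11.35 p [0.5105 0.1114 0.1895] rot [-180.    -0.4   93.4] F [-0.6 -0.1 -3.9] T [-0.03  0.1  -0.07] op 0.0225 q [12.  1.  5. 94.  0.  9.]
```

View pics/s11e.png

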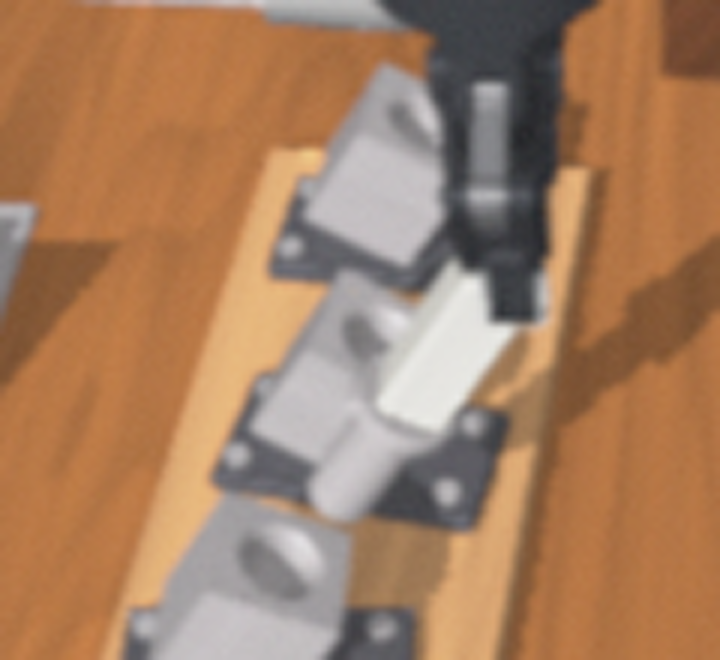

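```bash
python3 - <<'E'
from tilt import *
s=cam('side');o=st()
f=lambda p:np.array((170,150))+(np.array(p)+.5)/6-.5
tilt(o,s,f,[((380,402),(458,262)),((437,430),(512,325))],(333,500))
c=cam('top','top3');crop(c['color'],190,100,350,190,5,'t3')
w=cam('wrist','w11')
E
```

```text
t 11.4 p [0.51   0.1124 0.1902] rot [180.   -0.4  93.4] F [-0.8  0.5 -2.5] T [0.01 0.13 0.02] op 0.0225 q [12.  1.  5. 94.  0.  9.]
[ 47.1 -22.8] [17.  40.7] tilt 25.4
[ 29.6 -36.7] [ 2.  12.7] tilt 29.2
tip [ 70.4 -85.6]
```

View pics/w11.png

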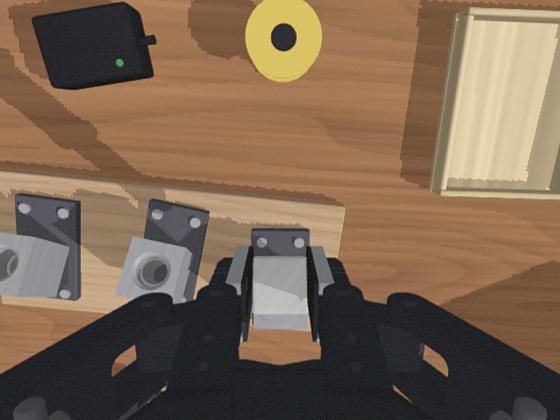

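```bash
python3 -m handwheel '[[0.9,0.004,0.002,0,0],[0.9,0.009,0.0023,-0.008,0],[0.9,0.014,0.0026,-0.017,0],[0.9,0.0177,0.0028,-0.024,0],[0.9,0.0177,0.0028,-0.024,-0.4]]' 20; python3 -c "
from h import *
st();s=cam('side','s12')['color'];crop(s,170,180,290,290,6,'s12e');st()"
```

```text
time: 12.0
ee_pos: [0.5271, 0.1162, 0.1651]
tcp_rot: [-180.0, -0.4, 93.1]
wrist_force: [0.5, 0.2, -2.9]
opening: 0.022
t 12.0 p [0.5271 0.1162 0.1651] rot [-180.    -0.4   93.1] F [ 0.5  0.2 -2.9] T [-0.    0.14  0.04] op 0.022 q [12.  3.  5. 92.  0.  9.]
t 12.05 p [0.5271 0.1162 0.166 ] rot [180.   -0.4  93.1] F [ 0.3 -0.9 -3.3] T [-0.02  0.14  0.04] op 0.0225 q [12.  3.  5. 92.  0.  9.]
```

View pics/s12e.png

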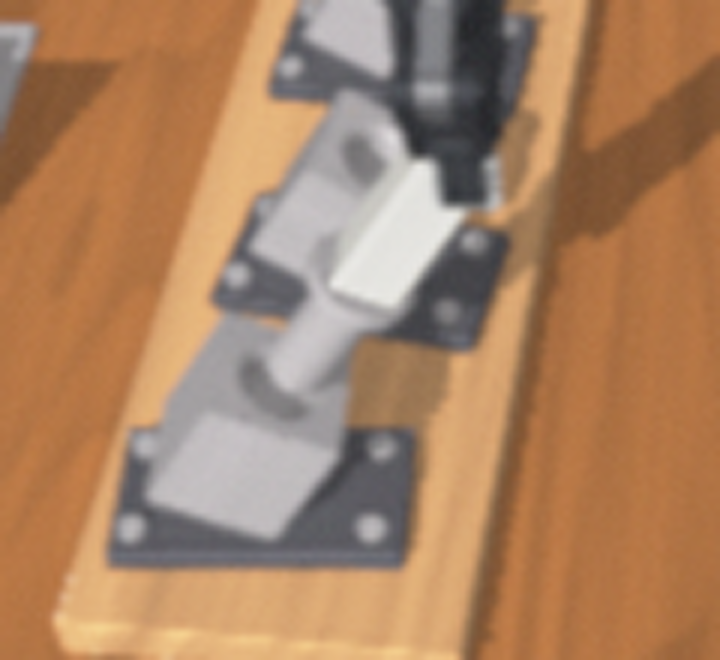

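```bash
python3 -m handwheel '[[0.9,0.0035,0.001,-0.003,0],[0.9,0.006,0.001,-0.0065,0],[0.9,0.0085,0.0013,-0.0104,0]]' 20; python3 -c "
from h import *
st();s=cam('side','s13')['color'];crop(s,170,180,290,290,6,'s13e');st()"
```

```text
time: 12.35
ee_pos: [0.5359, 0.1176, 0.1555]
tcp_rot: [180.0, -0.4, 93.1]
wrist_force: [0.4, 0.9, -2.3]
opening: 0.0218
t 12.35 p [0.5359 0.1176 0.1555] rot [180.   -0.4  93.1] F [ 0.4  0.9 -2.3] T [ 0.11  0.16 -0.  ] op 0.0218 q [12.  4.  5. 91.  0.  9.]
t 12.4 p [0.5359 0.1176 0.1546] rot [-180.    -0.4   93.1] F [ 0.1  1.3 -4.1] T [0.17 0.07 0.  ] op 0.0225 q [12.  4.  5. 91.  0.  9.]
```

View pics/s13e.png

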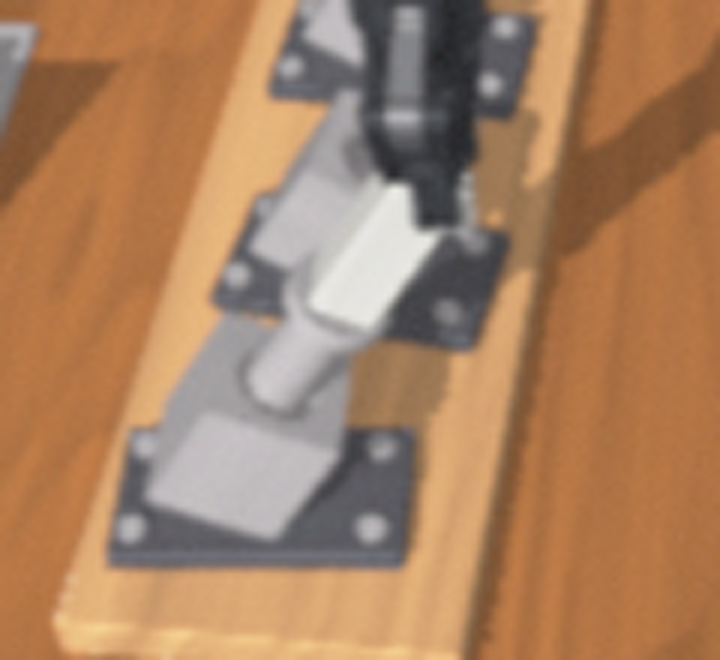

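```bash
python3 -m handwheel '[[0.9,0.0025,0.001,-0.0043,0],[0.9,0.005,0.0013,-0.0087,0],[0.9,0.0075,0.0015,-0.013,0]]' 20; python3 -c "
from h import *
st()"; python3 -m handwheel '[[0.9,0.0025,0.0001,-0.0043,0],[0.9,0.005,0.0003,-0.0087,0],[0.9,0.0075,0.0004,-0.013,0]]' 20; python3 -c "
from h import *
st();s=cam('side','s14')['color'];crop(s,170,180,290,290,6,'s14e');st()"
```

```text
time: 12.7
ee_pos: [0.5436, 0.1191, 0.1411]
tcp_rot: [-180.0, -0.4, 93.1]
wrist_force: [-0.1, 0.7, -4.3]
opening: 0.0222
t 12.7 p [0.5436 0.1191 0.1411] rot [-180.    -0.4   93.1] F [-0.1  0.7 -4.3] T [-0.01  0.11 -0.02] op 0.0222 q [12.  5.  4. 89.  0.  9.]
time: 13.0
ee_pos: [0.5512, 0.1195, 0.1277]
tcp_rot: [-180.0, -0.4, 93.1]
wrist_force: [0.6, 0.1, -3.0]
opening: 0.0224
t 13.0 p [0.5512 0.1195 0.1277] rot [-180.    -0.4   93.1] F [ 0.6  0.1 -3. ] T [0.   0.13 0.01] op 0.0224 q [12.  6.  4. 88.  0.  9.]
t 13.05 p [0.5513 0.1194 0.1269] rot [-179.9   -0.4   93.1] F [-0.2  0.4 -3.9] T [ 0.01  0.09 -0.06] op 0.0226 q [12.  6.  4. 88.  0.  9.]
```

View pics/s14e.png

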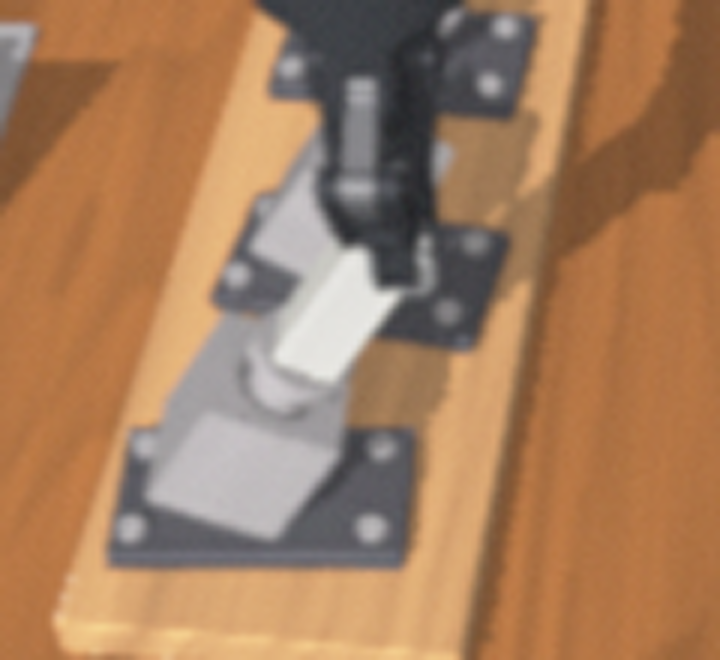

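```bash
python3 -m handwheel '[[0.9,0.002,0.0001,-0.0035,0],[0.9,0.004,0.0002,-0.007,0],[0.9,0.0055,0.0003,-0.0095,0]]' 20; python3 -c "
from h import *
st()"; python3 -m handwheel '[[0.9,0.001,0.0001,-0.0018,0],[0.9,0.002,0.0001,-0.0036,0]]' 20; python3 -c "
from h import *
st();s=cam('side','s15')['color'];crop(s,170,180,290,290,6,'s15e');st()"
```

```text
time: 13.35
ee_pos: [0.5569, 0.1197, 0.117]
tcp_rot: [-179.9, -0.4, 93.1]
wrist_force: [-0.6, -0.2, -3.9]
opening: 0.0225
t 13.35 p [0.5569 0.1197 0.117 ] rot [-179.9   -0.4   93.1] F [-0.6 -0.2 -3.9] T [ 0.02  0.18 -0.01] op 0.0225 q [12.  7.  3. 87.  0.  9.]
time: 13.55
ee_pos: [0.5578, 0.1195, 0.1152]
tcp_rot: [-179.9, -0.4, 93.1]
wrist_force: [-18.5, -4.5, 24.1]
opening: 0.0224
t 13.55 p [0.5578 0.1195 0.1152] rot [-179.9   -0.4   93.1] F [-18.5  -4.5  24.1] T [-0.78  3.77  0.07] op 0.0224 q [12.  7.  3. 87.  0.  9.]
t 13.6 p [0.5578 0.1195 0.1154] rot [-179.9   -0.4   93.1] F [-11.2  -1.6  11.2] T [-0.42  2.29  0.07] op 0.0222 q [12.  7.  3. 87.  0.  9.]
```

View pics/s15e.png

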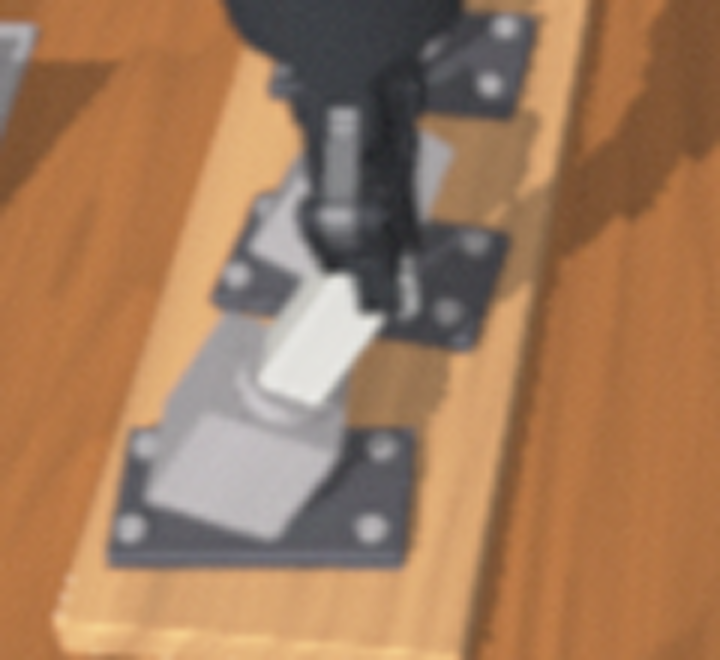

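```bash
python3 -m handwheel '[[0.9,-0.001,0,0.0018,0],[0.4,-0.001,0,0.0018,0],[0.4,-0.001,0,0.0018,0],[0.4,-0.001,0,0.0018,0]]' 20; python3 -c "
from h import *
st();s=cam('side','s16')['color'];crop(s,170,180,290,290,6,'s16e');cam('wrist','w16');st()"
```

```text
time: 14.0
ee_pos: [0.557, 0.1196, 0.1172]
tcp_rot: [-179.9, -0.4, 93.1]
wrist_force: [0.0, -0.4, -0.2]
opening: 0.0511
t 14.0 p [0.557  0.1196 0.1172] rot [-179.9   -0.4   93.1] F [ 0.  -0.4 -0.2] T [0.01 0.04 0.  ] op 0.0511 q [12.  7.  4. 87.  0.  9.]
t 14.1 p [0.5569 0.1195 0.1171] rot [-179.9   -0.4   93.1] F [-0.1 -0.3 -0.4] T [ 0.   -0.05  0.06] op 0.0514 q [12.  7.  4. 87.  0.  9.]
```

View pics/s16e.png

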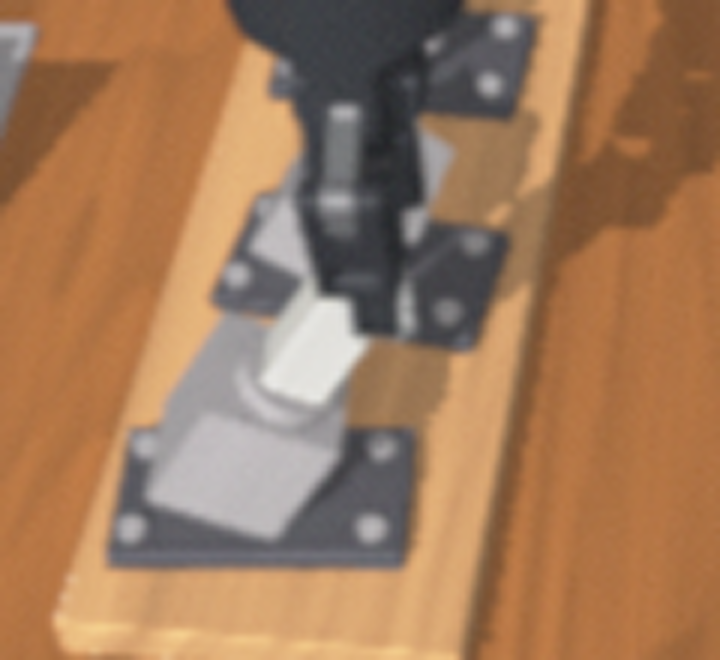

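View pics/w16.png

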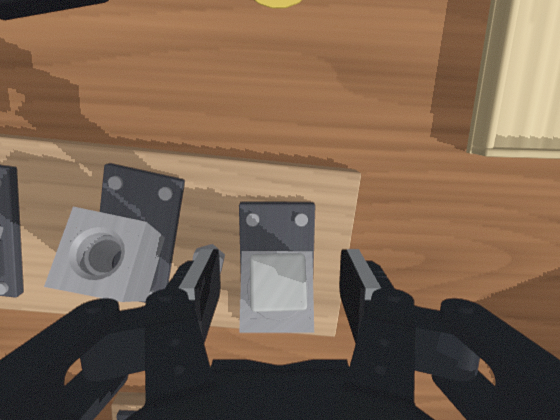

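```bash
python3 - <<'E'
from h import *
w=cam('wrist'); M=np.array([.601,.1195,.094]);u=np.array([-.4993,-.026,.866])
print(proj(w,M+.078*u)); crop(w['color'],220,230,340,350,5,'w16c')
for z in (.158,.1615,.165): print(onz(w,279,282,z))
E
```

```text
[278.32778455 282.41327337]
[0.56365042 0.11786298 0.158     ]
[0.56187469 0.11774542 0.1615    ]
[0.56009896 0.11762786 0.165     ]
```

View pics/w16c.png

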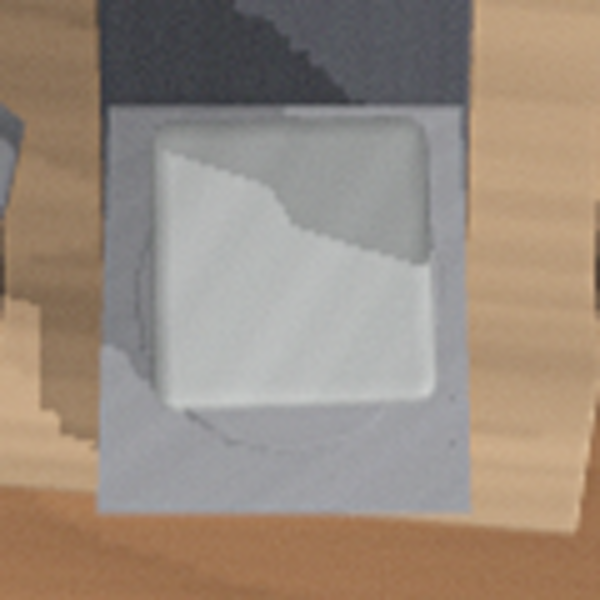

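```bash
python3 -m handwheel '[[0.4,0.01,-0.0005,-0.002,0],[0.4,0.02,-0.001,-0.006,0],[0.4,0.025,-0.0015,-0.009,0],[0.6,0.025,-0.0015,-0.009,0]]' 40; python3 -m handwheel '[[0.95,0,0,0,0],[0.95,0,0,0,0],[0.95,0,0,0,0]]' 40; python3 -c "
from h import *
st();s=cam('side','s17')['color'];crop(s,170,180,290,290,6,'s17e');cam('wrist','w17');st()"
```

```text
time: 14.55
ee_pos: [0.5823, 0.1178, 0.1068]
tcp_rot: [-179.8, -0.4, 93.1]
wrist_force: [-0.4, -0.4, -0.6]
opening: 0.0377
time: 14.85
ee_pos: [0.5821, 0.118, 0.1067]
tcp_rot: [-179.8, -0.4, 93.1]
wrist_force: [-0.6, 1.7, -0.9]
opening: 0.0227
t 14.85 p [0.5821 0.118  0.1067] rot [-179.8   -0.4   93.1] F [-0.6  1.7 -0.9] T [ 0.37 -0.06 -0.  ] op 0.0227 q [11. 10.  6. 86.  0.  8.]
t 14.95 p [0.5821 0.1179 0.1067] rot [-179.8   -0.4   93.1] F [ 0.   1.7 -1.4] T [0.39 0.   0.02] op 0.0229 q [11. 10.  6. 86.  0.  8.]
```

View pics/s17e.png

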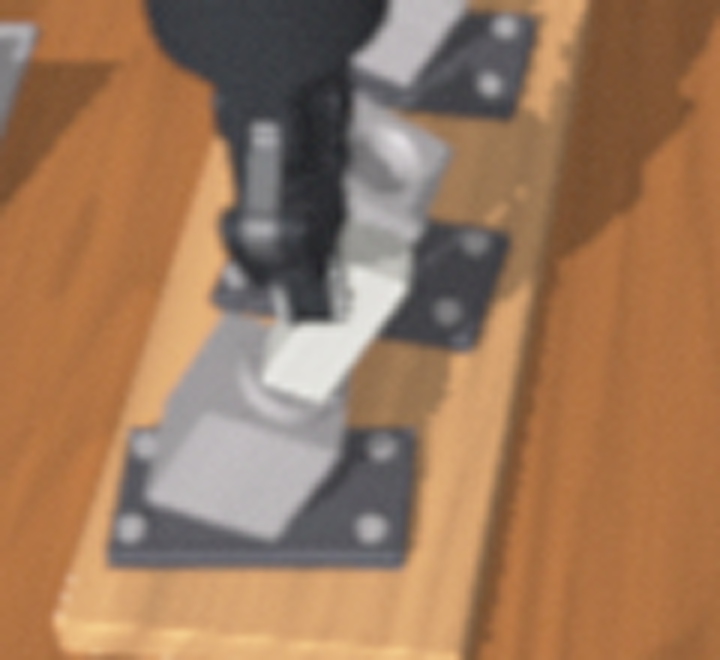

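View pics/w17.png

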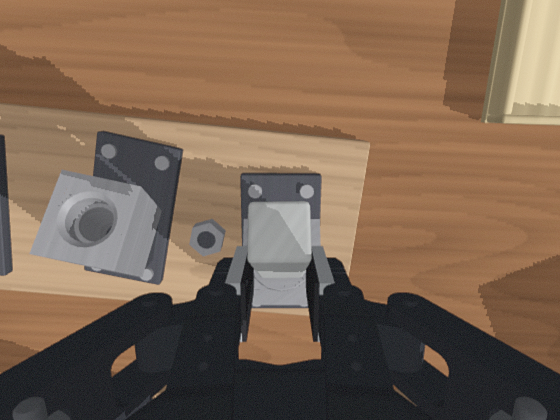

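```bash
python3 -m handwheel '[[0.95,-0.002,-0.0001,0.0035,0],[0.95,-0.008,-0.0004,0.0139,0],[0.95,-0.016,-0.0008,0.0277,0],[0.95,-0.025,-0.0013,0.0433,0],[0.95,-0.034,-0.0018,0.0589,0]]' 60; python3 -c "
from h import *
st()"
```

```text
time: 15.45
ee_pos: [0.5471, 0.1161, 0.1677]
tcp_rot: [-179.8, -0.4, 93.1]
wrist_force: [-0.1, 0.5, -3.9]
opening: 0.0221
t 15.45 p [0.5471 0.1161 0.1677] rot [-179.8   -0.4   93.1] F [-0.1  0.5 -3.9] T [-0.04  0.01  0.02] op 0.0221 q [12.  6.  8. 92.  0.  9.]
```

```bash
python3 -m handwheel '[[0.95,-0.008,-0.01,0.02,-3],[0.95,-0.016,-0.035,0.03,-6.5],[0.95,-0.024,-0.065,0.03,-10],[0.95,-0.027,-0.09,0.025,-12.8],[0.95,-0.0265,-0.098,0.02,-12.8]]' 60; python3 -m handwheel '[[0.95,0,0,0,0]]'; python3 -c "
from h import *
st();s=cam('side','s18')['color'];crop(s,170,120,290,230,6,'s18e');cam('wrist','w18');st()"
```

```text
time: 15.95
ee_pos: [0.5199, 0.0163, 0.1894]
tcp_rot: [-179.9, -0.4, 80.1]
wrist_force: [0.1, -0.9, -3.4]
opening: 0.0221
time: 16.05
ee_pos: [0.5193, 0.0157, 0.1895]
tcp_rot: [-179.9, -0.4, 80.1]
wrist_force: [0.6, 1.0, -3.4]
opening: 0.0218
t 16.05 p [0.5193 0.0157 0.1895] rot [-179.9   -0.4   80.1] F [ 0.6  1.  -3.4] T [0.05 0.06 0.01] op 0.0218 q [ 1.  1.  5. 94.  0. 11.]
t 16.15 p [0.5198 0.0167 0.1902] rot [-180.    -0.4   80.1] F [-0.7 -0.  -2.9] T [ 0.06  0.   -0.03] op 0.0218 q [ 2.  1.  5. 94.  0. 11.]
```

View pics/s18e.png

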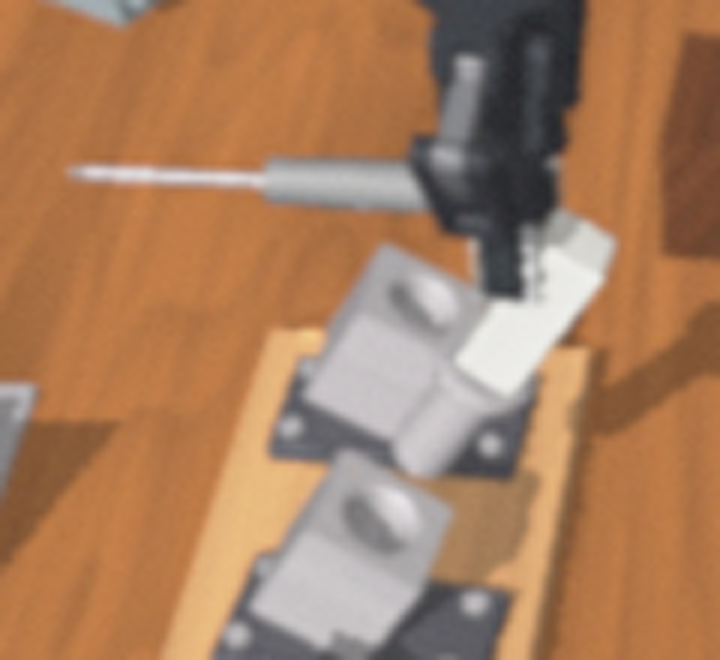

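```bash
python3 - <<'E'
from tilt import *
s=cam('side');o=get_obs()
f=lambda p:np.array((170,120))+(np.array(p)+.5)/6-.5
tilt(o,s,f,[((457,363),(545,243)),((515,395),(605,272))],(417,455))
print('block M edge check (yaw-9.7 face y=+23):')
G=np.array([.5955,.0058,.03]); yaw=np.radians(80.3)
oo=dict(ee_pos=G-[0,0,.0187],tcp_rot=[0,0,80.3])
tilt(oo,s,f,[((252,605),(340,450)),((387,655),(452,520))],(417,455),off=.023)
E
```

```text
[ 21.6 -18.6] [-13.7  42.6] tilt 30.0
[  0.9 -29.9] [-34.1  33.7] tilt 28.8
tip [ 45.5 -80.6]
block M edge check (yaw-9.7 face y=+23):
[36.2 24.3] [-11.2 120.4] tilt 26.3
[-18.1   7.7] [-51.7  92.6] tilt 21.5
tip [-31.6 100. ]
```

```bash
python3 -m handwheel '[[0.95,0.003,-0.0001,-0.007,0],[0.95,0.007,-0.0003,-0.017,0],[0.95,0.011,-0.0004,-0.026,0],[0.95,0.0134,-0.0005,-0.0316,0],[0.95,0.0134,-0.0005,-0.0316,0]]' 25; python3 -c "
from h import *
st();s=cam('side','s19')['color'];crop(s,170,140,290,250,6,'s19e');st()"
```

```text
time: 16.7
ee_pos: [0.533, 0.0166, 0.1568]
tcp_rot: [-179.8, -0.4, 80.2]
wrist_force: [-0.6, 0.3, -3.0]
opening: 0.022
t 16.7 p [0.533  0.0166 0.1568] rot [-179.8   -0.4   80.2] F [-0.6  0.3 -3. ] T [ 0.01 -0.   -0.02] op 0.022 q [ 2.  2.  3. 91.  0. 11.]
t 16.75 p [0.533  0.0166 0.1576] rot [-179.9   -0.4   80.2] F [ 0.8 -0.3 -3.4] T [ 0.02 -0.03 -0.03] op 0.0221 q [ 2.  2.  3. 91.  0. 11.]
```

View pics/s19e.png

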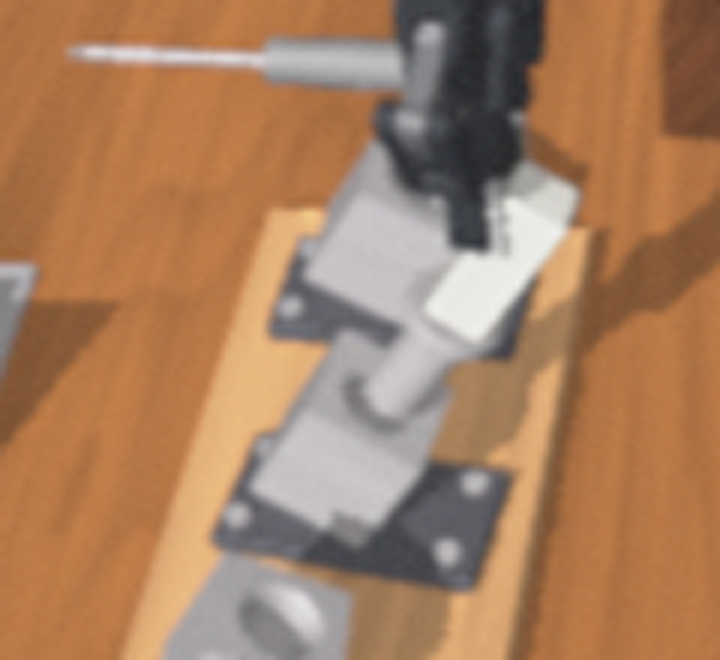

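```bash
python3 -m handwheel '[[0.95,0.0025,-0.0006,-0.003,0],[0.95,0.0045,-0.001,-0.0065,0],[0.95,0.0067,-0.0014,-0.0105,0]]' 25; python3 -c "
from h import *
st()"; python3 -m handwheel '[[0.95,0,0,0,0]]' 25; python3 -c "
from h import *
st()"
```

```text
time: 17.05
ee_pos: [0.5401, 0.015, 0.147]
tcp_rot: [-179.9, -0.4, 80.2]
wrist_force: [-0.5, -0.0, -3.4]
opening: 0.0218
t 17.05 p [0.5401 0.015  0.147 ] rot [-179.9   -0.4   80.2] F [-0.5 -0.  -3.4] T [-0.05  0.05 -0.02] op 0.0218 q [ 1.  3.  3. 90.  0. 11.]
time: 17.15
ee_pos: [0.5401, 0.015, 0.1463]
tcp_rot: [-179.9, -0.4, 80.2]
wrist_force: [-0.5, 0.6, -3.9]
opening: 0.0219
t 17.15 p [0.5401 0.015  0.1463] rot [-179.9   -0.4   80.2] F [-0.5  0.6 -3.9] T [-0.06 -0.01 -0.01] op 0.0219 q [ 1.  3.  3. 90.  0. 11.]
```

```bash
python3 -m handwheel '[[0.95,0.0008,-0.0001,-0.0014,0],[0.95,0.0016,-0.0003,-0.0028,0],[0.95,0.0025,-0.0004,-0.0043,0]]' 25;  python3 -m handwheel '[[0.95,0.0005,-0.0001,-0.0008,0],[0.95,0.0010,-0.0002,-0.0017,0]]' 25;python3 -c "
from h import *
st()"; python3 -m handwheel '[[0.95,0.0005,-0.0001,-0.0008,0],[0.95,0.0010,-0.0002,-0.0017,0]]' 25; python3 -c "
from h import *
st()"
```

```text
time: 17.45
ee_pos: [0.5426, 0.0146, 0.142]
tcp_rot: [-179.9, -0.4, 80.2]
wrist_force: [0.5, 0.3, -2.9]
opening: 0.0218
time: 17.65
ee_pos: [0.5437, 0.0143, 0.1403]
tcp_rot: [-179.9, -0.4, 80.2]
wrist_force: [-0.8, -0.3, -2.8]
opening: 0.022
t 17.65 p [0.5437 0.0143 0.1403] rot [-179.9   -0.4   80.2] F [-0.8 -0.3 -2.8] T [-0.    0.05 -0.02] op 0.022 q [ 1.  3.  2. 89.  0. 11.]
time: 17.85
ee_pos: [0.5447, 0.014, 0.139]
tcp_rot: [-179.9, -0.4, 80.2]
wrist_force: [-3.6, -0.4, 5.8]
opening: 0.0219
t 17.85 p [0.5447 0.014  0.139 ] rot [-179.9   -0.4   80.2] F [-3.6 -0.4  5.8] T [-0.21  0.78 -0.05] op 0.0219 q [ 1.  4.  2. 89.  0. 11.]
```

```bash
python3 -m handwheel '[[0.95,0.0002,0,-0.0004,0],[0.95,0.0002,0,-0.0004,0]]' 25;python3 -c "
from h import *
st();s=cam('side','s20')['color'];crop(s,170,140,290,250,6,'s20e')"
```

```text
time: 18.05
ee_pos: [0.5449, 0.014, 0.1391]
tcp_rot: [-179.9, -0.4, 80.2]
wrist_force: [-2.8, -0.5, 2.7]
opening: 0.0221
t 18.05 p [0.5449 0.014  0.1391] rot [-179.9   -0.4   80.2] F [-2.8 -0.5  2.7] T [-0.17  0.61  0.02] op 0.0221 q [ 1.  4.  2. 89.  0. 11.]
```

View pics/s20e.png

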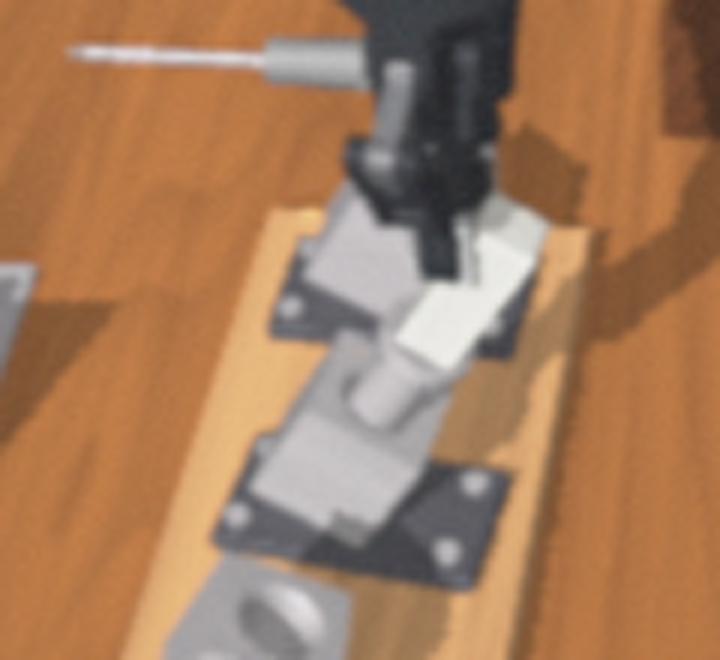

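```bash
python3 -m handwheel '[[0.95,-0.0015,0.0002,0.0026,0],[0.95,-0.006,0.001,0.0104,0],[0.95,-0.0123,0.0021,0.0217,0],[0.95,-0.019,0.003,0.034,0],[0.95,-0.022,-0.005,0.055,0]]' 60; python3 -m handwheel '[[0.95,-0.001,-0.025,0.005,1.5],[0.95,-0.002,-0.055,0.005,3],[0.95,-0.002,-0.085,0.0,5.4],[0.95,-0.002,-0.11,-0.007,5.4],[0.95,-0.002,-0.122,-0.01,5.4]]'; python3 -c "
from h import *
st();s=cam('side','s21')['color'];crop(s,180,80,300,190,6,'s21e');st()"
```

```text
time: 18.6
ee_pos: [0.5217, 0.0097, 0.1948]
tcp_rot: [-179.9, -0.4, 80.2]
wrist_force: [-0.0, 0.7, -3.1]
opening: 0.0216
time: 19.1
ee_pos: [0.5192, -0.1139, 0.1853]
tcp_rot: [-179.9, -0.4, 85.5]
wrist_force: [-0.0, -0.1, -3.3]
opening: 0.0219
t 19.1 p [ 0.5192 -0.1139  0.1853] rot [-179.9   -0.4   85.5] F [-0.  -0.1 -3.3] T [ 0.07  0.1  -0.02] op 0.0219 q [-13.   2.   6.  94.   0.  -8.]
t 19.15 p [ 0.5192 -0.1146  0.1848] rot [-179.9   -0.4   85.5] F [-0.9 -0.9 -3.6] T [-0.14  0.04  0.08] op 0.0219 q [-13.   2.   6.  94.   0.  -8.]
```

View pics/s21e.png

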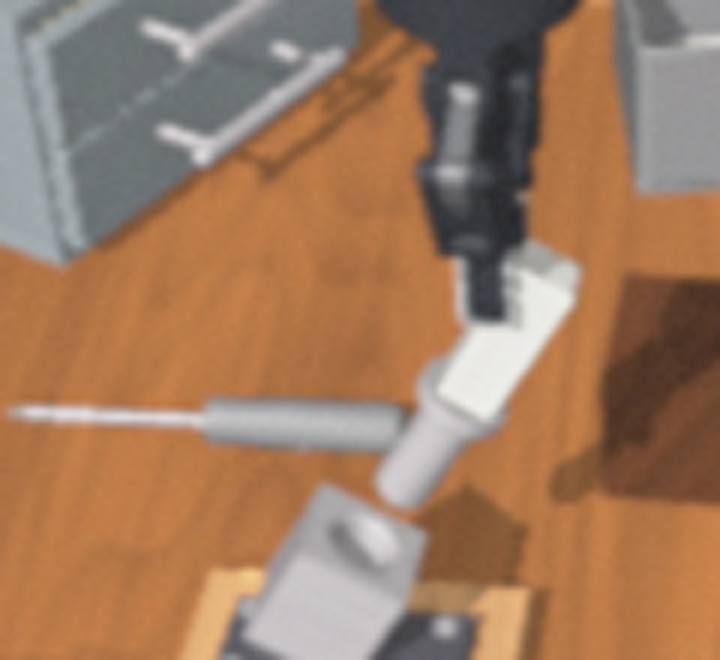

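```bash
python3 -m handwheel '[[0.95,0.003,-0.0002,-0.006,0],[0.95,0.007,-0.0004,-0.014,0],[0.95,0.011,-0.0006,-0.022,0],[0.95,0.0138,-0.0008,-0.027,0],[0.95,0.0138,-0.0008,-0.027,0]]' 25; python3 -c "
from h import *
st();s=cam('side','s22')['color'];crop(s,180,100,300,210,6,'s22e');st()"
```

```text
time: 19.65
ee_pos: [0.533, -0.1148, 0.1565]
tcp_rot: [-179.8, -0.4, 85.5]
wrist_force: [0.1, 0.2, -3.2]
opening: 0.0221
t 19.65 p [ 0.533  -0.1148  0.1565] rot [-179.8   -0.4   85.5] F [ 0.1  0.2 -3.2] T [-0.04  0.05 -0.02] op 0.0221 q [-12.   4.   5.  91.   0.  -8.]
t 19.7 p [ 0.5329 -0.1149  0.1572] rot [-179.8   -0.4   85.5] F [ 0.2  0.  -3.3] T [ 0.02  0.05 -0.  ] op 0.0217 q [-12.   4.   5.  91.   0.  -8.]
```

View pics/s22e.png

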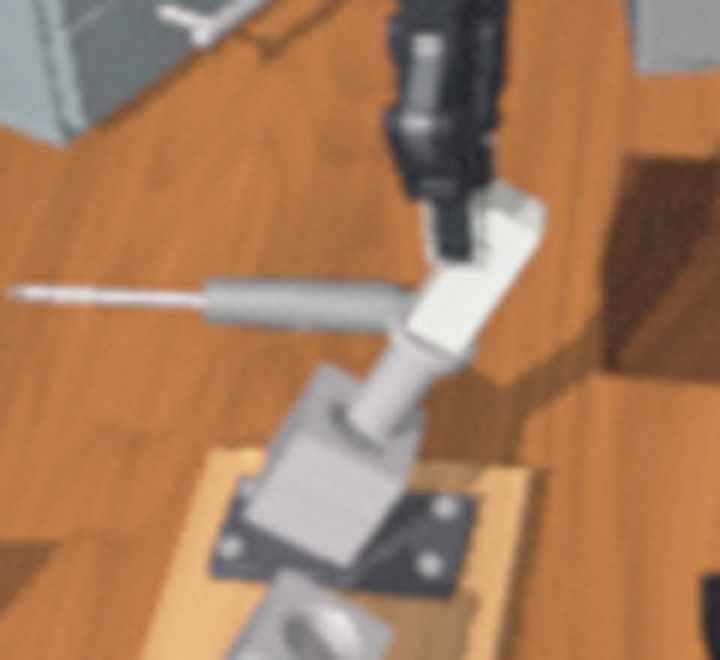

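```bash
python3 -m handwheel '[[0.95,0.0022,-0.0003,-0.0035,0],[0.95,0.0044,-0.0006,-0.007,0],[0.95,0.0066,-0.0008,-0.0107,0]]' 25; python3 -c "
from h import *
st()"; python3 -m handwheel '[[0.95,0.0009,-0.0001,-0.0015,0],[0.95,0.0017,-0.0001,-0.003,0],[0.95,0.0025,-0.0002,-0.0043,0]]' 25; python3 -c "
from h import *
st()"
```

```text
time: 20.0
ee_pos: [0.5398, -0.1157, 0.1464]
tcp_rot: [-179.8, -0.4, 85.5]
wrist_force: [0.2, -1.0, -2.9]
opening: 0.0219
t 20.0 p [ 0.5398 -0.1157  0.1464] rot [-179.8   -0.4   85.5] F [ 0.2 -1.  -2.9] T [-0.12  0.03 -0.01] op 0.0219 q [-12.   5.   5.  90.   0.  -8.]
time: 20.3
ee_pos: [0.5424, -0.116, 0.142]
tcp_rot: [-179.8, -0.4, 85.5]
wrist_force: [-0.2, -0.5, -4.3]
opening: 0.0222
t 20.3 p [ 0.5424 -0.116   0.142 ] rot [-179.8   -0.4   85.5] F [-0.2 -0.5 -4.3] T [-0.02 -0.01 -0.02] op 0.0222 q [-12.   5.   4.  90.   0.  -8.]
```

```bash
python3 -m handwheel '[[0.95,0.0005,-0.0002,-0.0009,0],[0.95,0.0010,-0.0004,-0.0017,0],[0.95,0.0015,-0.0005,-0.0026,0]]' 25; python3 -m handwheel '[[0.95,0.0005,-0.0001,-0.0009,0],[0.95,0.0010,-0.0001,-0.0017,0]]' 25; python3 -m handwheel '[[0.95,0.0008,-0.0001,-0.0014,0],[0.95,0.0016,-0.0001,-0.0028,0],[0.95,0.0024,-0.0002,-0.0041,0]]' 25;  python3 -c "
from h import *
st()"
```

```text
time: 20.6
ee_pos: [0.5439, -0.1165, 0.1394]
tcp_rot: [-179.8, -0.4, 85.5]
wrist_force: [0.4, -0.0, -2.2]
opening: 0.0221
time: 20.8
ee_pos: [0.5449, -0.1166, 0.1377]
tcp_rot: [-179.8, -0.4, 85.5]
wrist_force: [-0.7, -0.3, -3.2]
opening: 0.0219
time: 21.1
ee_pos: [0.5474, -0.1168, 0.1334]
tcp_rot: [-179.8, -0.4, 85.5]
wrist_force: [0.0, 0.4, -2.3]
opening: 0.0222
t 21.1 p [ 0.5474 -0.1168  0.1334] rot [-179.8   -0.4   85.5] F [ 0.   0.4 -2.3] T [-0.02 -0.03  0.09] op 0.0222 q [-12.   6.   4.  89.   0.  -8.]
```

```bash
python3 -m handwheel '[[0.95,0.0008,-0.0001,-0.0014,0],[0.95,0.0016,-0.0001,-0.0028,0],[0.95,0.0024,-0.0002,-0.0041,0],[0.95,0.0032,-0.0003,-0.0056,0],[0.95,0.0040,-0.0003,-0.0069,0]]' 25; python3 -m handwheel '[[0.95,0.0004,0,-0.0007,0],[0.95,0.0008,-0.0001,-0.0014,0]]' 25;  python3 -c "
from h import *
st()"
```

```text
time: 21.6
ee_pos: [0.5515, -0.1171, 0.1264]
tcp_rot: [-179.8, -0.4, 85.5]
wrist_force: [0.2, 0.5, -3.7]
opening: 0.0219
time: 21.8
ee_pos: [0.5523, -0.1172, 0.125]
tcp_rot: [-179.8, -0.4, 85.5]
wrist_force: [-0.5, -0.7, -2.3]
opening: 0.0222
t 21.8 p [ 0.5523 -0.1172  0.125 ] rot [-179.8   -0.4   85.5] F [-0.5 -0.7 -2.3] T [-0.13  0.1  -0.02] op 0.0222 q [-12.   6.   4.  88.   0.  -8.]
```

d = 33.8 mm; small steps to the stop.

```bash
python3 -m handwheel '[[0.95,0.0004,0,-0.0007,0],[0.95,0.0008,-0.0001,-0.0013,0]]' 25;  python3 -c "
from h import *
st();s=cam('side','s23')['color'];crop(s,180,100,300,210,6,'s23e');st()"
```

```text
time: 22.0
ee_pos: [0.5531, -0.1175, 0.1243]
tcp_rot: [-179.8, -0.4, 85.5]
wrist_force: [-3.3, -0.7, 5.7]
opening: 0.0222
t 22.0 p [ 0.5531 -0.1175  0.1243] rot [-179.8   -0.4   85.5] F [-3.3 -0.7  5.7] T [-0.03  0.91 -0.03] op 0.0222 q [-12.   6.   4.  88.   0.  -8.]
t 22.05 p [ 0.5531 -0.1175  0.1243] rot [-179.8   -0.4   85.5] F [-3.2 -0.6  3.7] T [-0.17  0.61  0.01] op 0.0216 q [-12.   6.   4.  88.   0.  -8.]
```

View pics/s23e.png

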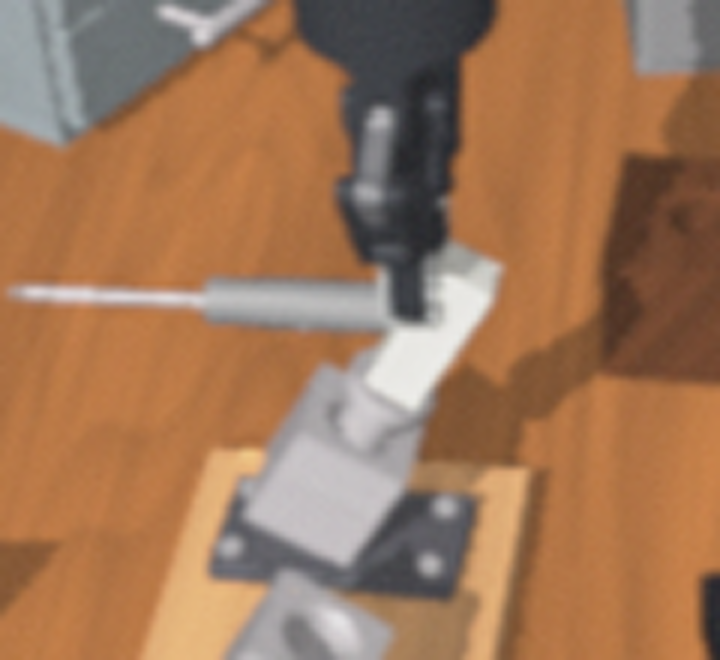

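```bash
python3 -m handwheel '[[0.95,-0.0015,0.0001,0.0026,0],[0.95,-0.007,0.0005,0.0121,0],[0.95,-0.0145,0.0011,0.0251,0],[0.95,-0.022,0.0017,0.0381,0],[0.95,-0.031,0.0022,0.058,0]]' 60; python3 -m handwheel '[[0.95,-0.01,-0.015,0.01,0],[0.95,-0.03,-0.045,0.015,0],[0.95,-0.055,-0.08,0.015,0],[0.95,-0.08,-0.12,0.01,0],[0.95,-0.105,-0.155,0.005,0]]'; python3 -c "
from h import *
st();c=cam('wrist','w24');crop(cam('top','t24')['color'],340,180,440,280,6,'t24c');print(proj(c,[.442,-.3057,.07]));st()"
```

```text
time: 22.55
ee_pos: [0.5211, -0.1151, 0.1833]
tcp_rot: [-179.8, -0.4, 85.5]
wrist_force: [0.4, 1.1, -2.9]
opening: 0.0221
time: 23.05
ee_pos: [0.4149, -0.2714, 0.1897]
tcp_rot: [-179.9, -0.3, 85.6]
wrist_force: [0.6, -0.8, -2.7]
opening: 0.0219
t 23.05 p [ 0.4149 -0.2714  0.1897] rot [-179.9   -0.3   85.6] F [ 0.6 -0.8 -2.7] T [-0.07 -0.09  0.  ] op 0.0219 q [-33.  -2.   2.  95.   0. -29.]
[244.12494815 221.40162095]
t 23.15 p [ 0.4131 -0.2732  0.1891] rot [-179.8   -0.3   85.3] F [ 0.7  0.7 -2.6] T [ 0.04  0.01 -0.  ] op 0.0217 q [-34.  -2.   2.  95.   0. -29.]
```

View pics/w24.png

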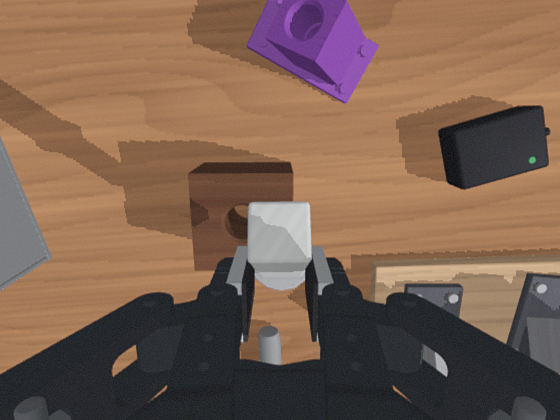

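View pics/t24c.png

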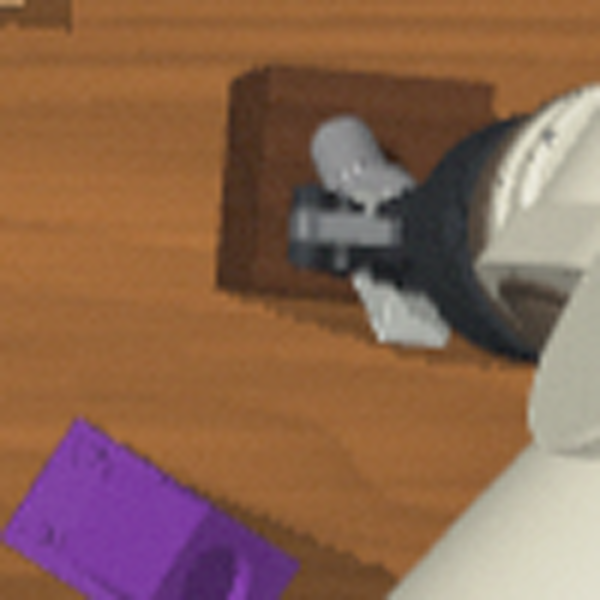

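```bash
python3 -m handwheel '[[0.95,-0.006,-0.012,-0.01,0],[0.95,-0.012,-0.024,-0.025,0],[0.95,-0.0134,-0.0293,-0.038,0],[0.95,-0.0134,-0.0293,-0.045,0],[0.95,-0.0134,-0.0293,-0.045,0]]' 30; python3 -c "
from h import *
st();crop(cam('side','s25')['color'],240,80,360,180,6,'s25c');st()"
```

```text
time: 23.65
ee_pos: [0.3994, -0.3017, 0.1427]
tcp_rot: [-179.7, -0.4, 85.3]
wrist_force: [0.2, 0.0, -3.3]
opening: 0.022
t 23.65 p [ 0.3994 -0.3017  0.1427] rot [-179.7   -0.4   85.3] F [ 0.2  0.  -3.3] T [-0.03  0.05  0.03] op 0.022 q [-37.  -2.  -3.  90.   0. -32.]
t 23.7 p [ 0.3997 -0.3018  0.1436] rot [-179.8   -0.3   85.3] F [ 0.1  0.6 -2.6] T [-0.02  0.01  0.01] op 0.0221 q [-37.  -2.  -3.  90.   0. -32.]
```

View pics/s25c.png

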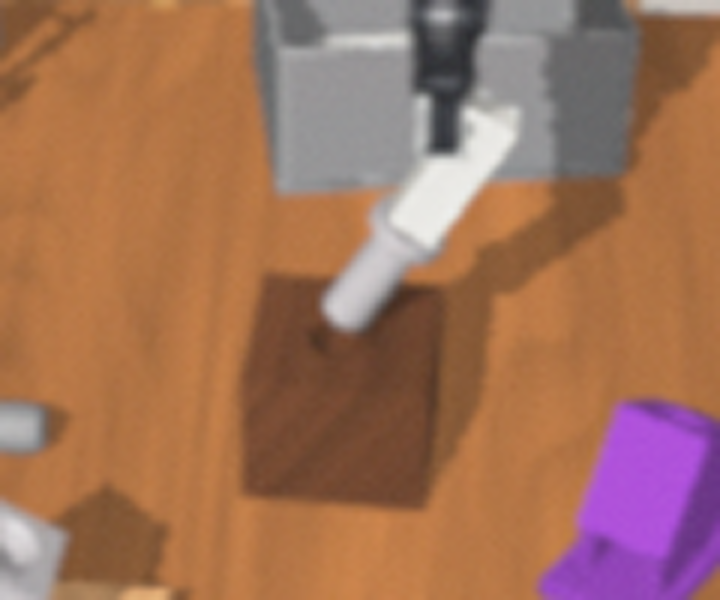

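```bash
python3 -m handwheel '[[0.95,0,-0.0003,-0.006,0],[0.95,0,-0.0006,-0.012,0],[0.95,0,-0.0006,-0.017,0],[0.95,0,-0.0006,-0.02,0]]' 25; python3 -c "
from h import *
st();c=cam('side','s26');crop(c['color'],240,80,360,180,6,'s26c');print((proj(c,[.442,-.3057,.07])-[240,80])*6);st()"
```

```text
time: 24.1
ee_pos: [0.3997, -0.3022, 0.123]
tcp_rot: [-179.7, -0.3, 85.3]
wrist_force: [0.1, -1.4, -1.8]
opening: 0.0221
t 24.1 p [ 0.3997 -0.3022  0.123 ] rot [-179.7   -0.3   85.3] F [ 0.1 -1.4 -1.8] T [-0.1  -0.08  0.  ] op 0.0221 q [-37.  -2.  -5.  87.   0. -32.]
[344.15030832 328.14393948]
t 24.15 p [ 0.3996 -0.3022  0.1227] rot [-179.7   -0.4   85.3] F [ 1.  -0.7 -3.5] T [-0.14 -0.21  0.03] op 0.022 q [-37.  -2.  -5.  87.   0. -32.]
```

View pics/s26c.png

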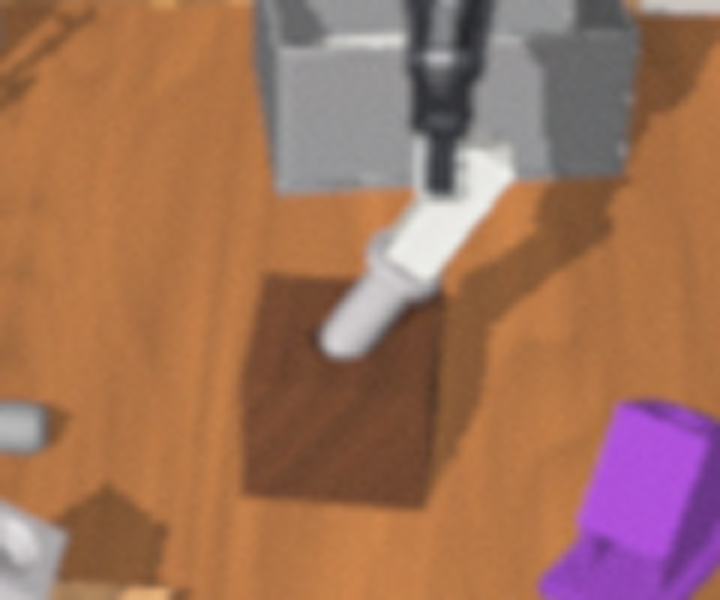

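```bash
python3 -m handwheel '[[0.95,0.008,-0.0006,0.003,0],[0.95,0.016,-0.0013,0.0055,0],[0.95,0.024,-0.0019,0.007,0],[0.95,0.032,-0.0026,0.008,0],[0.95,0.038,-0.003,0.009,0]]' 20; python3 -c "
from h import *
st();c=cam('side','s27');crop(c['color'],240,80,360,180,6,'s27c');cam('wrist','w27');st()"
```

```text
time: 24.65
ee_pos: [0.438, -0.3056, 0.133]
tcp_rot: [-179.7, -0.3, 85.3]
wrist_force: [-3.4, -0.5, 0.8]
opening: 0.0221
t 24.65 p [ 0.438  -0.3056  0.133 ] rot [-179.7   -0.3   85.3] F [-3.4 -0.5  0.8] T [-0.02  1.31  0.08] op 0.0221 q [-35.   2.   1.  89.   0. -30.]
t 24.75 p [ 0.4383 -0.3054  0.1327] rot [-179.7   -0.3   85.3] F [-4.7 -0.7  5.7] T [0.25 1.44 0.02] op 0.0217 q [-35.   2.   1.  89.   0. -30.]
```

View pics/s27c.png

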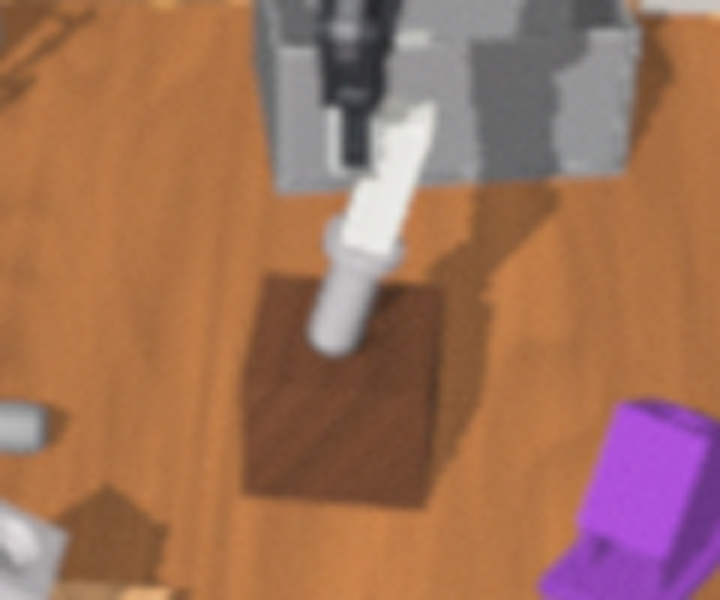

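View pics/w27.png

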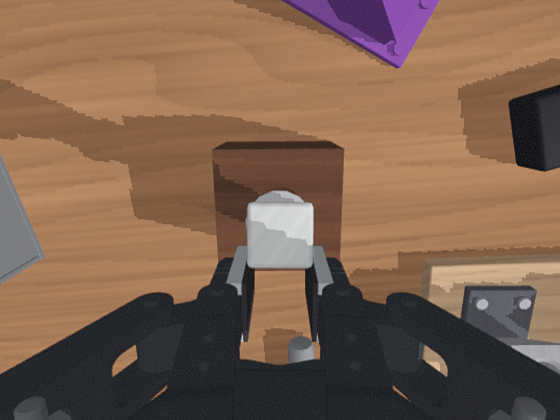

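```bash
python3 -m handwheel '[[0.95,0.005,-0.0004,0.0003,0],[0.95,0.01,-0.0008,0,0],[0.95,0.014,-0.0011,-0.001,0]]' 20; python3 -c "
from h import *
st();c=cam('side','s28');crop(c['color'],240,80,360,180,6,'s28c');cam('wrist','w28');st()"
```

```text
time: 25.05
ee_pos: [0.4525, -0.3069, 0.133]
tcp_rot: [-179.8, -0.2, 85.3]
wrist_force: [-4.5, 0.6, -0.2]
opening: 0.0217
t 25.05 p [ 0.4525 -0.3069  0.133 ] rot [-179.8   -0.2   85.3] F [-4.5  0.6 -0.2] T [0.24 1.33 0.02] op 0.0217 q [-34.   4.   2.  89.   0. -30.]
t 25.15 p [ 0.4524 -0.3065  0.1318] rot [-179.7   -0.3   85.3] F [-4.  -0.5 -1. ] T [-0.08  1.23  0.02] op 0.022 q [-34.   4.   2.  89.   0. -30.]
```

View pics/s28c.png

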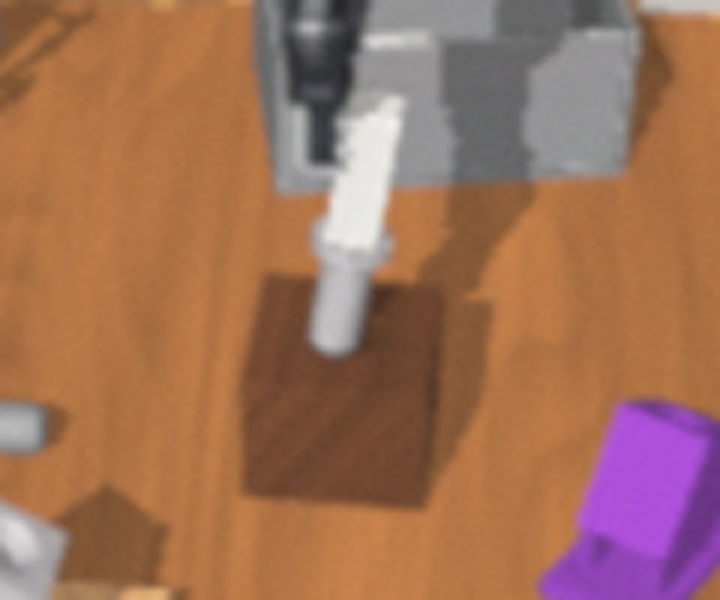

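View pics/w28.png

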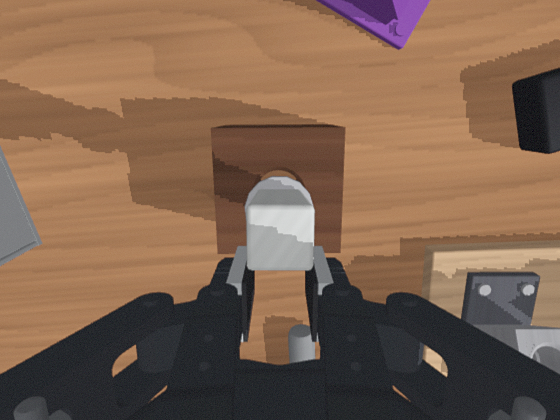

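```bash
python3 -m handwheel '[[0.95,0.001,0,-0.004,0],[0.95,0.001,0,-0.01,0],[0.95,0.001,0,-0.017,0],[0.95,0.001,0,-0.024,0]]' 25; python3 -c "
from h import *
st();c=cam('side','s29');crop(c['color'],240,80,360,180,6,'s29c');cam('wrist','w29');st()"
```

```text
time: 25.55
ee_pos: [0.453, -0.3064, 0.1068]
tcp_rot: [-179.7, -0.3, 85.3]
wrist_force: [-5.3, 0.6, 0.1]
opening: 0.0218
t 25.55 p [ 0.453  -0.3064  0.1068] rot [-179.7   -0.3   85.3] F [-5.3  0.6  0.1] T [ 0.07  1.4  -0.01] op 0.0218 q [-34.   4.  -0.  86.   0. -29.]
t 25.65 p [ 0.4526 -0.3061  0.1059] rot [-179.6   -0.4   85.3] F [-3.7  0.6 -5.3] T [-0.01  1.1   0.02] op 0.0224 q [-34.   4.  -1.  86.   0. -29.]
```

View pics/s29c.png

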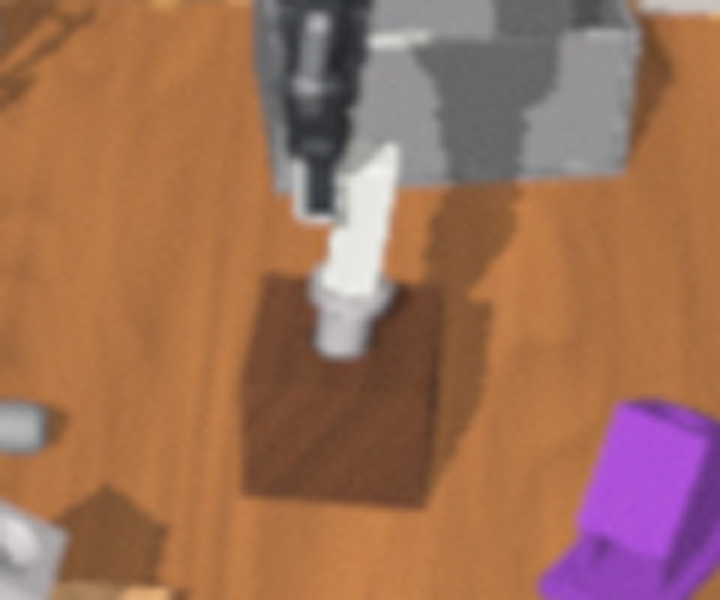

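```bash
python3 -m handwheel '[[0.95,0.001,0,-0.005,0],[0.95,0.001,0,-0.01,0],[0.95,0.001,0,-0.012,0]]' 25; python3 -c "
from h import *
st();c=cam('side','s30');crop(c['color'],240,80,360,180,6,'s30c')"
```

```text
time: 25.95
ee_pos: [0.4535, -0.306, 0.0933]
tcp_rot: [-179.5, -0.4, 85.3]
wrist_force: [-4.0, 0.2, 0.3]
opening: 0.0215
t 25.95 p [ 0.4535 -0.306   0.0933] rot [-179.5   -0.4   85.3] F [-4.   0.2  0.3] T [0.07 1.44 0.02] op 0.0215 q [-34.   4.  -2.  84.   0. -29.]
```

View pics/s30c.png

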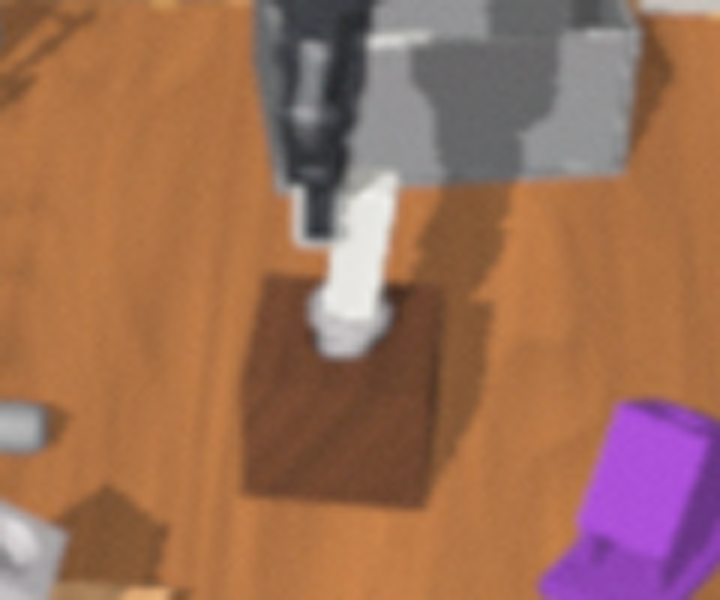

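```bash
python3 -m handwheel '[[0.95,0.001,0,-0.003,0],[0.95,0.001,0,-0.006,0]]' 25; python3 -c "
from h import *
st()"; python3 -m handwheel '[[0.95,0,0,-0.001,0],[0.95,0,0,-0.002,0]]' 25; python3 -c "
from h import *
st();c=cam('side','s31');crop(c['color'],240,80,360,180,6,'s31c')"
```

```text
time: 26.2
ee_pos: [0.4547, -0.3062, 0.0872]
tcp_rot: [-179.6, -0.4, 85.3]
wrist_force: [-5.0, -0.4, 0.2]
opening: 0.0225
t 26.2 p [ 0.4547 -0.3062  0.0872] rot [-179.6   -0.4   85.3] F [-5.  -0.4  0.2] T [-0.14  1.29 -0.04] op 0.0225 q [-34.   5.  -2.  84.   0. -29.]
time: 26.4
ee_pos: [0.4552, -0.3064, 0.086]
tcp_rot: [-179.7, -0.3, 85.3]
wrist_force: [-4.0, -0.1, 8.7]
opening: 0.0218
t 26.4 p [ 0.4552 -0.3064  0.086 ] rot [-179.7   -0.3   85.3] F [-4.  -0.1  8.7] T [ 0.13  1.33 -0.03] op 0.0218 q [-34.   5.  -2.  84.   0. -29.]
```

View pics/s31c.png

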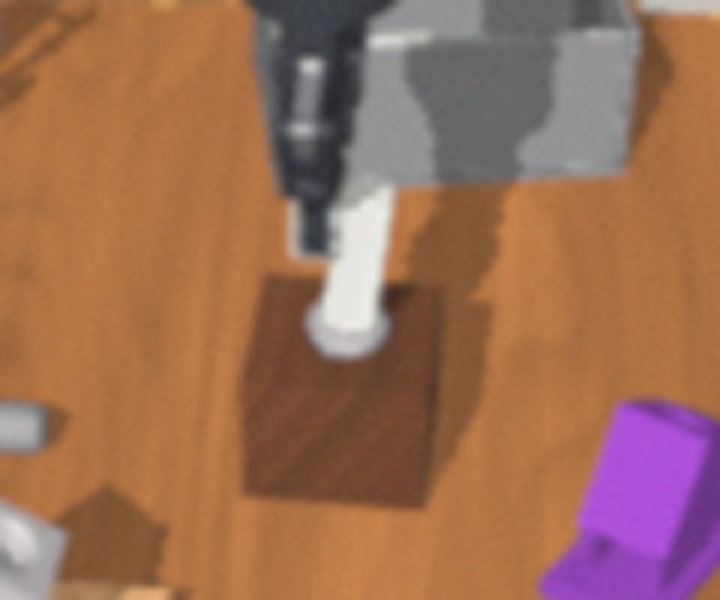

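```bash
python3 -m handwheel '[[0.3,0,0,0,0],[0.3,0,0,0,0],[0.3,0,0,0,0],[0.3,0,0,0.02,0],[0.2,0,0,0.06,0]]' 25; python3 -m handwheel '[[0,0,0.005,0.03,0],[0,0,0.02,0.065,0],[0,0.005,0.05,0.075,0]]'; python3 -c "
from h import *
st();c=cam('side','s32');crop(c['color'],240,80,360,180,6,'s32c');cam('wrist','w32')"
```

```text
time: 26.95
ee_pos: [0.4542, -0.3055, 0.1439]
tcp_rot: [-179.4, -0.5, 85.3]
wrist_force: [0.9, -0.9, 0.7]
opening: 0.0681
time: 27.25
ee_pos: [0.4599, -0.2564, 0.2224]
tcp_rot: [-179.7, -0.4, 85.2]
wrist_force: [0.8, 0.0, -0.3]
opening: 0.0853
t 27.25 p [ 0.4599 -0.2564  0.2224] rot [-179.7   -0.4   85.2] F [ 0.8  0.  -0.3] T [0.02 0.01 0.02] op 0.0853 q [-29.   3.  11.  99.   0. -24.]
```

View pics/s32c.png

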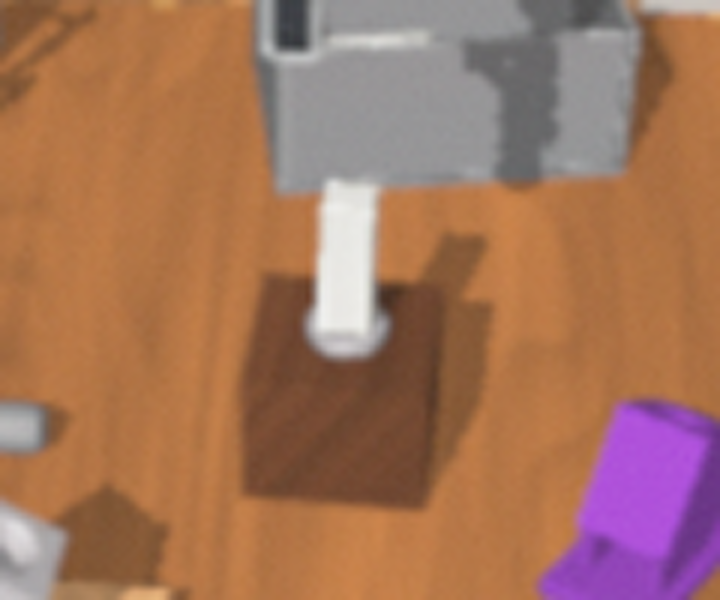

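View pics/w32.png

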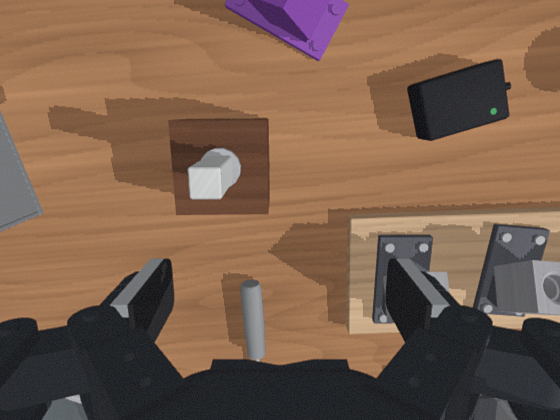

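```bash
python3 -m handwheel '[[0,0.012,0.025,0.005,1],[0,0.03,0.065,0.008,3],[0,0.048,0.105,0.008,5],[0,0.066,0.145,0.008,7],[0,0.084,0.188,0.008,7.7]]'; python3 -m handwheel '[[0,0.016,0.042,0,0],[0,0.032,0.084,0,0],[0,0.05,0.13,0,0],[0,0.066,0.17,0,0],[0,0.072,0.188,0,0]]'; python3 -m handwheel '[[0,0,0,0,0],[0,0,0,0,0]]';python3 -c "
from h import *
import pickle
st();c=cam('wrist','w33');pickle.dump(c,open('w33.pkl','wb'));print(proj(c,[.601,.1195,.094]),proj(c,[.616,.12,.03]))"
```

```text
time: 27.85
ee_pos: [0.5452, -0.0644, 0.2291]
tcp_rot: [-179.7, -0.4, 93.2]
wrist_force: [1.4, -0.9, 0.2]
opening: 0.0854
time: 28.35
ee_pos: [0.6181, 0.1269, 0.2275]
tcp_rot: [-179.6, -0.5, 93.3]
wrist_force: [-0.6, -0.9, 0.1]
opening: 0.0851
time: 28.55
ee_pos: [0.6181, 0.127, 0.2265]
tcp_rot: [-179.5, -0.5, 93.4]
wrist_force: [-0.0, -0.6, 0.3]
opening: 0.0851
t 28.55 p [0.6181 0.127  0.2265] rot [-179.5   -0.5   93.4] F [-0.  -0.6  0.3] T [-0.    0.03 -0.01] op 0.0851 q [ 11.  18.  29. 101.   1.   8.]
[272.60013771 167.30578497] [272.91509133 172.6010342 ]
```

View pics/w33.png

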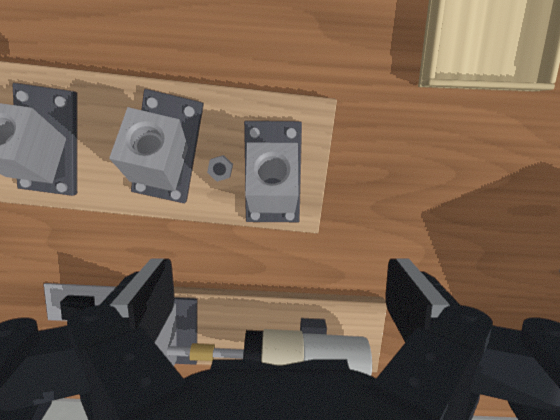

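```bash
python3 -m handwheel '[[0,-0.002,-0.005,-0.03,-0.3],[0,-0.002,-0.007,-0.07,-0.3],[0,-0.002,-0.007,-0.11,-0.3],[0,-0.002,-0.007,-0.15,-0.3],[0,-0.002,-0.007,-0.175,-0.3]]' 60; python3 -m handwheel '[[0.2,0,0,0,0],[0.8,0,0,0,0],[0.8,0,0,0,0],[0.8,0,0,0,0],[0.8,0,0,0,0]]' 80; python3 -c "
from h import *
st();cam('wrist','w34')"
```

```text
time: 29.1
ee_pos: [0.6145, 0.1172, 0.0492]
tcp_rot: [-179.4, -0.4, 92.9]
wrist_force: [-0.1, -0.8, 0.3]
opening: 0.0853
time: 29.6
ee_pos: [0.6157, 0.1175, 0.0523]
tcp_rot: [-179.7, -0.5, 92.9]
wrist_force: [-3.2, 1.8, 7.0]
opening: 0.0436
t 29.6 p [0.6157 0.1175 0.0523] rot [-179.7   -0.5   92.9] F [-3.2  1.8  7. ] T [ 0.15  0.49 -0.07] op 0.0436 q [11. 15.  6. 81.  1.  8.]
```

View pics/w34.png

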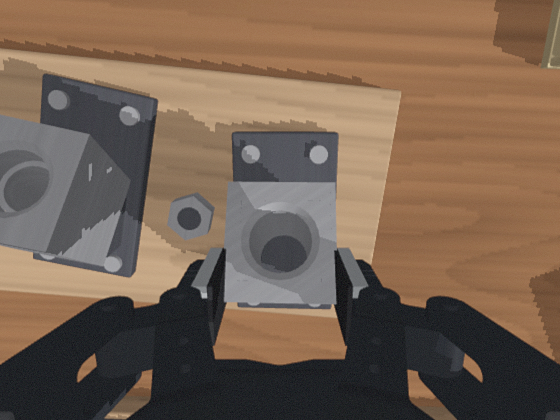

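```bash
python3 -m handwheel '[[0.8,0,0,0.004,0],[0.8,0,0,0.02,0],[0.8,0,0,0.045,0],[0.8,-0.01,0.012,0.068,0],[0.8,-0.03,0.035,0.075,0]]' 80; python3 -c "
from h import *
st()";python3 -m handwheel '[[0.8,-0.025,0.029,0.005,0],[0.8,-0.05,0.059,0.005,-0.5],[0.8,-0.08,0.094,0.005,-1],[0.8,-0.11,0.13,0.003,-1.4],[0.8,-0.14,0.166,0,-1.4]]' ; python3 -m handwheel '[[0.8,-0.01,0.012,0,0],[0.8,-0.015,0.017,0,0],[0.8,-0.015,0.017,0,0]]'; python3 -c "
from h import *
st();cam('wrist','w35');crop(cam('top','t35')['color'],95,165,180,265,6,'t35c');crop(cam('side','s35')['color'],200,230,360,420,3,'s35c')"
```

```text
time: 30.15
ee_pos: [0.5874, 0.1517, 0.1304]
tcp_rot: [-179.9, -0.5, 92.8]
wrist_force: [0.4, 1.2, -5.0]
opening: 0.044
t 30.15 p [0.5874 0.1517 0.1304] rot [-179.9   -0.5   92.8] F [ 0.4  1.2 -5. ] T [ 0.12 -0.03 -0.  ] op 0.044 q [14. 12. 11. 89.  0. 11.]
time: 30.65
ee_pos: [0.4464, 0.3188, 0.1313]
tcp_rot: [-180.0, -0.5, 91.3]
wrist_force: [0.6, 1.3, -5.7]
opening: 0.044
time: 30.95
ee_pos: [0.4312, 0.3361, 0.1317]
tcp_rot: [-180.0, -0.5, 91.4]
wrist_force: [-0.6, -0.1, -5.9]
opening: 0.0436
t 30.95 p [0.4312 0.3361 0.1317] rot [-180.    -0.5   91.4] F [-0.6 -0.1 -5.9] T [-0.07  0.01  0.02] op 0.0436 q [38.  3.  1. 88.  0. 36.]
```

View pics/w35.png

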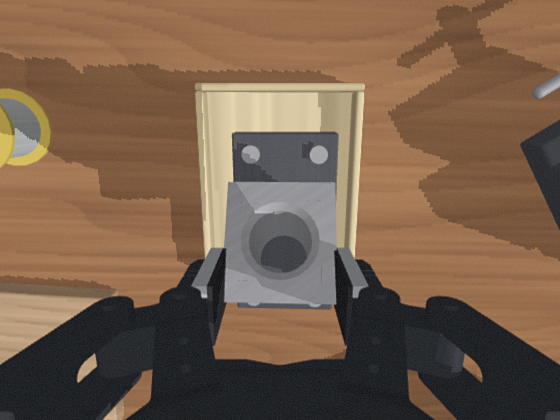

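View pics/s35c.png

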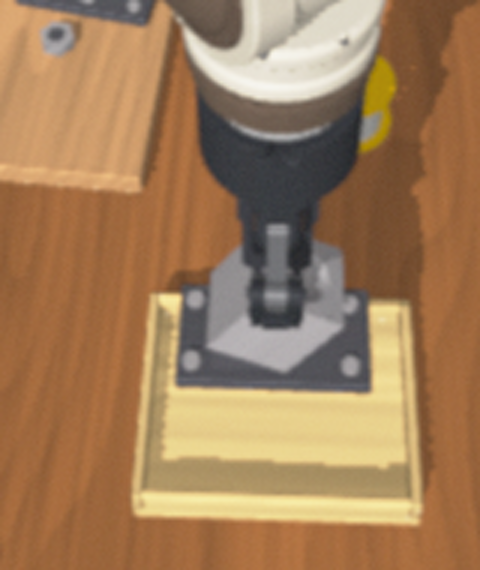

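```bash
python3 -m handwheel '[[0.8,-0.001,0,-0.025,0],[0.8,-0.001,0,-0.055,0],[0.8,-0.001,0,-0.075,0],[0.8,-0.001,0,-0.085,0],[0.8,-0.001,0,-0.088,0]]' 80; python3 -m handwheel '[[0.8,0,0,-0.001,0],[0.8,0,0,-0.0025,0]]'; python3 -c "
from h import *
st()"
```

```text
time: 31.6
ee_pos: [0.4314, 0.334, 0.0425]
tcp_rot: [-179.9, -0.4, 91.2]
wrist_force: [-0.2, 0.9, -5.6]
opening: 0.0438
time: 31.8
ee_pos: [0.4322, 0.3341, 0.0411]
tcp_rot: [-180.0, -0.5, 91.2]
wrist_force: [0.3, 0.5, -5.7]
opening: 0.044
t 31.8 p [0.4322 0.3341 0.0411] rot [-180.    -0.5   91.2] F [ 0.3  0.5 -5.7] T [-0.07 -0.    0.04] op 0.044 q [37.  4. -8. 78.  0. 36.]
```

```bash
python3 -m handwheel '[[0.8,0,0,-0.001,0],[0.8,0,0,-0.002,0]]'; python3 -m handwheel '[[0.8,0,0,-0.0008,0],[0.8,0,0,-0.0015,0]]'; python3 -c "
from h import *
st();crop(cam('side','s36')['color'],200,230,360,420,3,'s36c')"
```

```text
time: 32.0
ee_pos: [0.4326, 0.3344, 0.0399]
tcp_rot: [180.0, -0.5, 91.2]
wrist_force: [0.5, 0.6, -5.6]
opening: 0.044
time: 32.2
ee_pos: [0.4328, 0.3346, 0.0387]
tcp_rot: [179.9, -0.5, 91.2]
wrist_force: [1.9, 0.9, -3.2]
opening: 0.0439
t 32.2 p [0.4328 0.3346 0.0387] rot [179.9  -0.5  91.2] F [ 1.9  0.9 -3.2] T [ 0.05 -0.29  0.02] op 0.0439 q [37.  4. -8. 77.  0. 36.]
```

View pics/s36c.png

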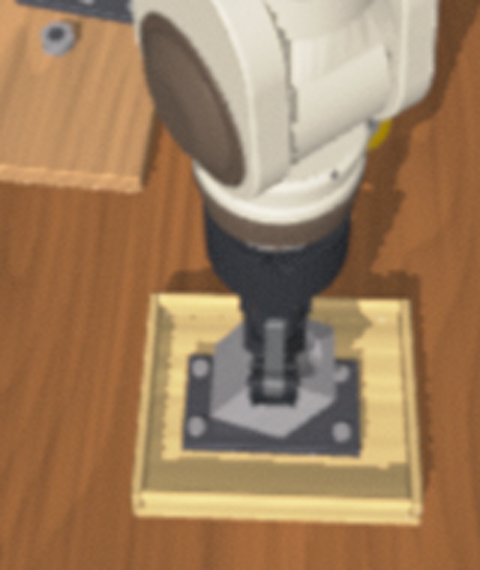

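```bash
python3 -m handwheel '[[0.8,0,0,-0.0006,0],[0.8,0,0,-0.0006,0]]'; python3 -m handwheel '[[0.3,0,0,0,0],[0,0,0,0,0],[0,0,0,0,0],[0,0,0,0.01,0],[0,0,0,0.04,0]]' 40; python3 -c "
from h import *
st()"; python3 -m handwheel '[[0,0,0,0.04,0],[0,-0.01,-0.01,0.08,0],[0,-0.04,-0.04,0.11,0],[0,-0.07,-0.07,0.12,0],[0,-0.1,-0.1,0.12,0]]'; python3 -m handwheel '[[0,-0.04,-0.03,0,0],[0,-0.06,-0.05,0,0],[0,-0.06,-0.05,0,0],[0,-0.06,-0.05,0,0]]'; python3 -c "
from h import *
st();cam('side','s37');cam('top','t37')"
```

```text
time: 32.45
ee_pos: [0.4332, 0.3347, 0.0384]
tcp_rot: [179.9, -0.6, 91.2]
wrist_force: [0.4, -0.6, -1.2]
opening: 0.044
time: 32.95
ee_pos: [0.4319, 0.3338, 0.0769]
tcp_rot: [-179.9, -0.4, 91.2]
wrist_force: [0.8, -0.1, 0.9]
opening: 0.0855
t 32.95 p [0.4319 0.3338 0.0769] rot [-179.9   -0.4   91.2] F [ 0.8 -0.1  0.9] T [-0.01 -0.06  0.  ] op 0.0855 q [37.  3. -5. 82.  0. 36.]
time: 33.45
ee_pos: [0.3314, 0.2332, 0.1998]
tcp_rot: [179.9, -0.5, 91.2]
wrist_force: [-0.4, -0.5, 0.8]
opening: 0.0854
time: 33.85
ee_pos: [0.2716, 0.1834, 0.2008]
tcp_rot: [179.7, -0.6, 91.2]
wrist_force: [-0.1, 0.1, 0.7]
opening: 0.0856
t 33.85 p [0.2716 0.1834 0.2008] rot [179.7  -0.6  91.2] F [-0.1  0.1  0.7] T [-0.    0.03  0.01] op 0.0856 q [ 34. -26. -15. 100.   0.  32.]
```

View pics/s37.png

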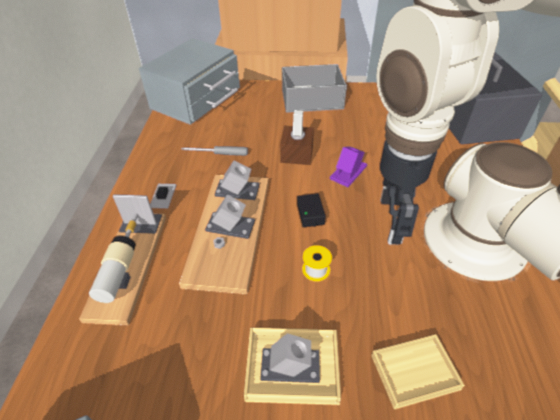

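View pics/t37.png

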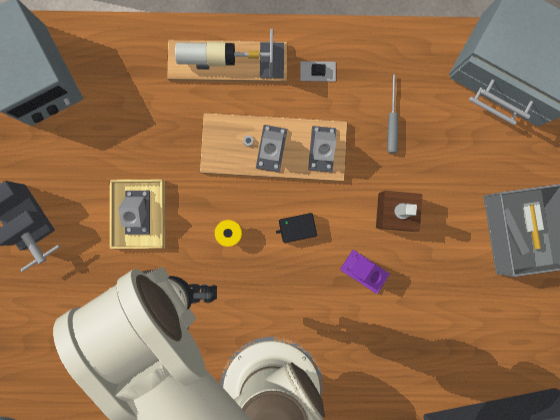

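```bash
python3 - <<'E'
from h import *
a=cv2.imread('pics/top0.png');b=cv2.imread('pics/t37.png');c=cv2.imread('pics/side0.png');d=cv2.imread('pics/s37.png')
for n,(x0,y0,x1,y1) in dict(nut=(240,132,257,150),M=(255,122,290,172),R=(305,122,342,174),spool=(212,217,246,250),adapter=(272,210,320,246),driver=(385,70,402,155),purple=(338,248,392,296)).items():
    A=cv2.cvtColor(a[y0:y1,x0:x1],6).astype(np.float32);B=cv2.cvtColor(b[y0:y1,x0:x1],6).astype(np.float32)
    print(n,'shift px',np.round(cv2.phaseCorrelate(A,B),2))
crop(np.hstack([c[95:170,270:325],d[95:170,270:325]]),0,0,110,75,7,'cmp'); crop(d,235,320,350,410,6,'tray')
E
```

```text
Traceback (most recent call last):
ValueError: setting an array element with a sequence. The requested array has an inhomogeneous shape after 1 dimensions. The detected shape was (2,) + inhomogeneous part.
```

```bash
python3 - <<'E'
from h import *
a=cv2.imread('pics/top0.png');b=cv2.imread('pics/t37.png');c=cv2.imread('pics/side0.png');d=cv2.imread('pics/s37.png')
for n,(x0,y0,x1,y1) in dict(nut=(240,132,257,150),M=(255,122,290,172),R=(305,122,342,174),spool=(212,217,246,250),adapter=(272,210,320,246),driver=(385,70,402,155),purple=(338,248,392,296)).items():
    A=cv2.cvtColor(a[y0:y1,x0:x1],6).astype(np.float32);B=cv2.cvtColor(b[y0:y1,x0:x1],6).astype(np.float32)
    s,r=cv2.phaseCorrelate(A,B); print(n,np.round(s,2),round(r,2))
crop(np.hstack([c[95:170,270:325],d[95:170,270:325]]),0,0,110,75,7,'cmp'); crop(d,235,320,350,410,6,'tray')
E
```

```text
nut [-0.14  0.08] 0.9
M [0.1  0.02] 0.83
R [-0.02 -0.03] 0.99
spool [ 0.02 -0.07] 1.0
adapter [-0.04 -0.01] 1.01
driver [0.1  0.13] 0.99
purple [0.09 0.03] 0.98
```

```bash
sleep 1
```

```text
(no output)
```

View pics/cmp.png

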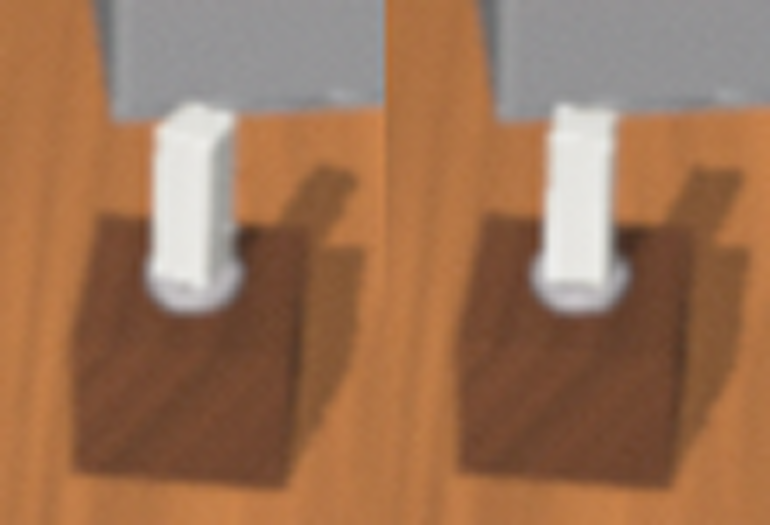

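View pics/tray.png

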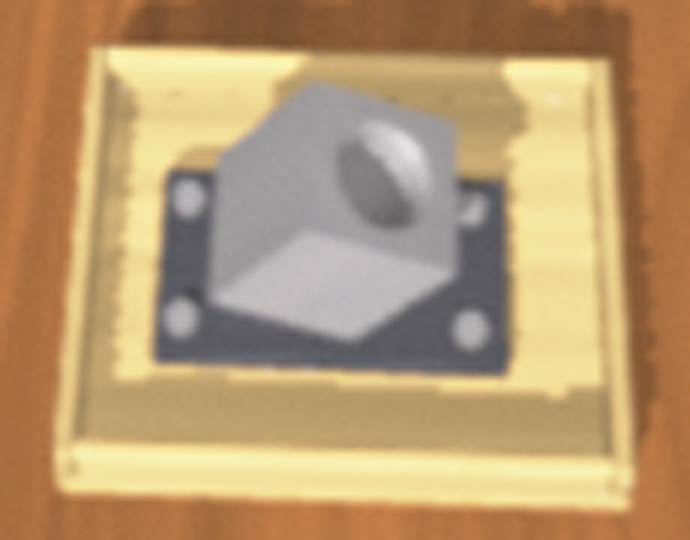

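The gauge is seated like at the start, with its collar on the wood. The bracket is upright on the tray floor, and nothing else has shifted (0.15 px at most). I'm handing in.

```bash
python3 -c "
from workcell import job_done; print(job_done())"
```

```text
the job is handed in; nothing more can be done
None
```

The job is done and handed in at about 34 s of the 72 s allowed. I tried the gauge in the brackets from the robot's left to its right:

| Bracket | Where the pin stopped | Result |
|---|---|---|
| Left | At the collar | Bored all the way through |
| Middle | About 17.7 mm below the mouth, at roughly 9 N | Tight, with the 15 mm step |
| Right | About 34.6 mm below the mouth, at roughly 9 N | Tight, with the 32 mm step |

The gauge is back in its stand, pin down with its collar on the wood. The left bracket stands upright, near the middle of the tray floor.

**Last checks:** Before and after top pictures show the two tight brackets, the nut, spool, adapter, driver and purple look-alike all within 0.15 px (about 0.4 mm) of where they started. Side views show the gauge seated as at the start and the bracket flat in the tray, and the gripper was clear of everything.

**What did not go cleanly:**
- **Tilting the gauge:** The gripper can't tilt, so I leaned the gauge by levering the pin in my grip. On the first try, in the stand's hole, the gauge ended up off-centre in the jaws and leaning only about 21°. I brought it to 30° against the tray's inner wall, then re-gripped it while it rested in the left bracket.
- **Force on the left bracket:** Reaching the collar gave a brief peak of about 30 N, more than the light push I meant to use. A later wrist picture showed the bracket had not moved.

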